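# Load the sample lift and press it home

### The arm

A 6-joint arm with a two-finger parallel gripper is mounted at the origin on the work surface. World frame = base frame: x ahead of the robot, y to its left, z up, the work surface at z = 0. Lengths are in m, angles in degrees, forces in N, time in s.
With the tool pointing down it reaches from about 0.25 to 0.725 m from the base axis. Payload 9.7 kg.
Tool frame: the origin (TCP) lies midway between the tips of the shut fingers; the grasp point (between the pads) lies 19 mm behind it; z points along the fingers, y is the line along which they close (so a half turn about z gives the same grasp; the last joint's range is limited). The gripper opens to 85 mm and grips with 20 to 120 N. Pads are 22 mm wide; open, the fingers measure 114 mm over their backs; the gripper's body (76 mm by 85 mm) begins 54 mm behind the grasp point. The pads swing forward as they close: fully open they stand 13 mm farther back than shut.
Start: joints at [-75.974, 4.979, 10.078, 95.1, 0, 90], TCP at [0.133, -0.534, 0.231] pointing down, gripper open.
Joint ranges: [-179.16, 179.16], [-48.56, 103.87], [-65.8, 70.77], [-126.05, 130.52], [-82.76, 87.17], [-180, 180]. Speed limits (degrees/s): [127.2, 127.2, 147.25, 180, 180, 180].

### API

Orientations are given as [roll, pitch, yaw] about the fixed x, y, z axes, in that order (R = Rz(yaw) Ry(pitch) Rx(roll)).
In Python, from workcell import bot gives the robot as it stands.
- The arm moves only by the shell command python3 -m crank 'ROWS' [FORCE]. ROWS is JSON, a list of rows, each an object with "gripper": the finger opening in mm, from 0 to 85.4; "travel": the shift along the tool's x, y, z in mm, a list of three; "twist": the turn, a rotation vector about the tool's x, y, z in rad, a list of three. In form: [{"gripper": gripper, "travel": [tx, ty, tz], "twist": [rx, ry, rz]}, ...]. A call has 1 to 12 rows; each row shifts and turns the commanded pose from where the row before left it, along the tool's axes as they then stand; what a row does not reach is not made up. A row lasts 1/8 s, in which the tool goes at most 62.5 mm and 10.7 degrees, less where a joint would pass 70% of its speed; a pose out of reach is approached as far as the arm can. A call is refused whole if a number of a shift passes 62.5 or a number of a turn 0.188, either way. A call with a gripper value outside its range is refused whole. The fingers move at their own pace and stop on an object; FORCE is the grip in N (left out, the last holds). Time passes only in rows, so rows that do not move let the fingers close. It gives the time, the measured TCP pose, the force, the opening and the grip force at its end, in the units of the state.
- bot.get_obs(): the state, without advancing time (a new reading comes with each control period).
- bot.camera(name): name is "scene" or "side" or "wrist"; returns the picture (420x560x3 uint8, red, green, blue); there is no depth.
- bot.calibration(name): a dict with "vfov" (degrees; the focal length in pixels is half the picture's height over the tangent of half this angle, whatever the lens; pixels are square), "cx", "cy" (the principal point, pixels), "camera_from_world" (4x4, takes a point from world to camera coordinates). Camera axes: x right, y down, z forward; pixel columns grow to the right and rows downward; lengths in m; the calibration is good to about 2 mm. The wrist camera is an equidistant fisheye: a pixel r from the principal point sees the ray r / f radians off the axis. A picture is of the moment at which its call begins: read the wrist's pose just before it. calibration takes no time and is no camera call; for the wrist camera it gives the pose at the moment of the call.
- bot.job_done(): hands the job in; it is judged then, once.
The state is a dict: "time": time; "q": joint angles; "qd": joint speeds; "joint_efforts": joint torques, N m; "ee_pos": TCP position; "tcp_rot": TCP orientation; "wrist_force": force on the tool from outside, world axes, zero at the start; "torque": the same for the moment, N m; "opening": finger opening in m; "grasp_force": force on a finger pad.
Only numpy, scipy, OpenCV 4.12 (cv2) and the standard library are available. Lean on these libraries where they do the work, as an engineer would, in place of code of your own. Each camera call takes 0.05 s, during which the arm holds its last target. There are 200 camera calls.

### The job

Load the sprung sample lift: set the square aluminium cooling block flat between the corner stops of its tray, then the small lidded dish in the block's round recess, then the foam cap over the dish, then the steel ring over the cap's knob, each let go before the next. Set them down gently so that the tray stays up while you load, and then press the finished stack straight down until the catch engages and the tray stays down by itself.

Things in the scene. Friction and masses are not known exactly. Their poses are not given: they have to be found in the camera images.
- lift: Base of the sample lift, grey, fixed to the bench; origin on the bench under the tray's centre, axes as the tray's. It reaches 53 mm to its -x, 77 mm to +x, 55 mm to either side; housing under the tray 36 mm high; on its +x side, below tray level, the catch: a post 42 mm high with a brass roller.
- tray_floor (a point): Centre of the upper face of the sample lift's steel tray (84 x 84 mm), 73 mm above the bench when up; it sinks with the tray. z up, x and y along the tray's sides. L-shaped stops 5 mm high at its corners leave 68 x 68 mm between them, mid-sides open: the block goes there, sides parallel to the tray's.
- tray (a joint): How far the tray is pressed down: 0 m = up, 0.024 = bottom stop. A spring holds it up; the parts' weight sinks it a few mm. From about 0.008 m the catch resists: 8 to 15 N on the full stack push past it, beyond 0.015 it snaps down and rests caught at about 0.022. Pressing the stack's top to 24 mm below its height with the tray up is enough.
- block_mid (a point): Cooling block, bare aluminium, 60 x 60 x 28 mm, about 0.24 kg; the point is its centre, half-way up; x and y along its sides, z up. In its top is a round recess 46 mm wide and 6 mm deep.
- dish_mid (a point): Small lidded sample dish, round, upright, 22 mm high, about 0.04 kg: base 40 mm wide, white lid 44 mm wide over the upper 13 mm. The point is its centre, half-way up; z up. (The wide flat dish, 94 mm, is not part of the job.)
- cap_mid (a point): Insulating cap, white foam, black knob, 52 mm high in all, about 0.06 kg, open side down: round body 62 mm wide, 24 mm high, hollow underneath (52 mm wide, 18 mm deep); on top a round knob 28 mm wide, 28 mm high to lift it by. The point is on its axis, 26 mm above its underside (2 mm above the body's top); z up. It goes over the dish and rests on the block.
- ring_mid (a point): Flat dark steel ring (hold-down weight), 60 mm outside, 40 mm inside, 16 mm high, about 0.2 kg, lying flat. The point is the centre of its hole, half-way up; z up. It goes over the knob and rests on the cap's body; the knob then stands 12 mm above it.
Mind the look-alikes: they are no part of the job. What is shaped like the part that bears ring_mid but red or yellow is not meant.

How it is judged (in metres and radians):
On the way, in this order (a step that is already met when the one before it is completed fails the run):
1. the cooling block stands in the tray between the corner stops, released, tray still up (horizontal distance between block_mid and tray_floor below 0.009 m and z of block_mid in the frame of tray_floor between 0.011 and 0.017 m and angle between block_mid's own z axis and vertical below 0.08 rad and value of joint tray below 0.014 m and contact force between block and the fingers below 0.3 N), for 0.2 s.
2. the dish sits in the block's recess, released, tray still up (horizontal distance between block_mid and tray_floor below 0.009 m and z of block_mid in the frame of tray_floor between 0.011 and 0.017 m and angle between block_mid's own z axis and vertical below 0.08 rad and horizontal distance between dish_mid and block_mid below 0.006 m and z of dish_mid in the frame of block_mid between 0.016 and 0.022 m and angle between dish_mid's own z axis and vertical below 0.1 rad and value of joint tray below 0.014 m and contact force between dish and the fingers below 0.3 N), for 0.2 s.
3. the cap is over the dish and rests on the block, released, tray still up (horizontal distance between block_mid and tray_floor below 0.009 m and z of block_mid in the frame of tray_floor between 0.011 and 0.017 m and angle between block_mid's own z axis and vertical below 0.08 rad and horizontal distance between dish_mid and block_mid below 0.006 m and z of dish_mid in the frame of block_mid between 0.016 and 0.022 m and angle between each of dish_mid, cap_mid's own z axis and vertical below 0.1 rad and horizontal distance between cap_mid and dish_mid below 0.008 m and z of cap_mid in the frame of block_mid between 0.037 and 0.043 m and value of joint tray below 0.014 m and contact force between cap and the fingers below 0.3 N), for 0.2 s.
4. the ring lies on the cap around the knob, released, tray still up (horizontal distance between block_mid and tray_floor below 0.009 m and z of block_mid in the frame of tray_floor between 0.011 and 0.017 m and angle between block_mid's own z axis and vertical below 0.08 rad and horizontal distance between dish_mid and block_mid below 0.006 m and z of dish_mid in the frame of block_mid between 0.016 and 0.022 m and angle between each of dish_mid, cap_mid's own z axis and vertical below 0.1 rad and horizontal distance between cap_mid and dish_mid below 0.008 m and z of cap_mid in the frame of block_mid between 0.037 and 0.043 m and horizontal distance between ring_mid and cap_mid below 0.009 m and z of ring_mid in the frame of cap_mid between 0.003 and 0.009 m and value of joint tray below 0.014 m and contact force between ring and the fingers below 0.3 N), for 0.2 s.
5. the tray is pressed down past the catch (value of joint tray above 0.019 m), for 0.2 s.
At the end, for the whole second after the job is handed in: The catch holds the tray down (over 19 mm), at rest; block flat between the stops (centre within 9 mm), dish fully in its recess (6 mm), cap over the dish and flat on the block (8 mm from the dish's axis), ring flat on the cap around the knob (9 mm); heights within 3 mm (horizontal distance between block_mid and tray_floor below 0.009 m and z of block_mid in the frame of tray_floor between 0.011 and 0.017 m and angle between block_mid's own z axis and vertical below 0.08 rad and horizontal distance between dish_mid and block_mid below 0.006 m and z of dish_mid in the frame of block_mid between 0.016 and 0.022 m and angle between each of dish_mid, cap_mid's own z axis and vertical below 0.1 rad and horizontal distance between cap_mid and dish_mid below 0.008 m and z of cap_mid in the frame of block_mid between 0.037 and 0.043 m and horizontal distance between ring_mid and cap_mid below 0.009 m and z of ring_mid in the frame of cap_mid between 0.003 and 0.009 m and value of joint tray above 0.019 m and velocity of joint tray between -0.01 and 0.01 m/s); the robot touches nothing.
It also fails if it takes over 125 s, if anything falls off the work surface, if the arm or the gripper's body presses on something with over 40 N, if the wrist force passes 120 N, or if a joint passes its speed limit or range.

## Working session

There is one attempt and no reset: what is moved stays moved. The work goes in short steps, Python scripts to look and compute and a shell command to move; the robot and the scene stay as the last step left them, time stands still between calls to the robot, and variables do not carry over. Pictures are saved under pics/ and viewed, at most 14 in all, crops included, and the job is handed in when it is done.

```bash
mkdir -p pics; ls
python3 - <<'E'
from workcell import bot
import cv2,numpy as np
np.set_printoptions(precision=4,suppress=True)
for n in ["scene","side","wrist"]:
    c=bot.calibration(n); print(n,c["vfov"],c["cx"],c["cy"]); print(np.array(c["camera_from_world"]))
    cv2.imwrite(f"pics/{n}0.png",bot.camera(n)[:,:,::-1])
print(bot.get_obs())
E
```

```text
pics
scene 46.56427726711209 269.75743398469854 207.0219836588771
[[ 0.1308  0.9914 -0.0064 -0.0747]
 [ 0.7443 -0.1025 -0.6599 -0.3682]
 [-0.6549  0.0815 -0.7513  1.4668]
 [ 0.      0.      0.      1.    ]]
side 44.92921410213576 278.48374775932956 200.43444433605686
[[-0.9731 -0.2301  0.008   0.5255]
 [-0.1539  0.6241 -0.766   0.1516]
 [ 0.1713 -0.7467 -0.6428  1.3375]
 [ 0.      0.      0.      1.    ]]
wrist 65.70646984690485 282.30199267832546 203.33776235120646
[[ 0.2422 -0.9702 -0.0007 -0.5499]
 [-0.9207 -0.23    0.3153 -0.0405]
 [-0.3061 -0.0757 -0.949   0.3791]
 [ 0.      0.      0.      1.    ]]
{'time': 0.15, 'q': array([-75.9739,   5.0056,  10.0442,  95.1   ,   0.0016,  89.9987]), 'qd': array([ 0.0198, -0.0722,  0.2413,  0.0201, -0.0675,  0.1381]), 'joint_efforts': array([ -0.0015, -52.0759,  46.5046,   0.0138,   0.    ,  -0.    ]), 'ee_pos': array([ 0.1333, -0.5334,  0.2307]), 'tcp_rot': array([-179.9386,   -0.0016,   14.0274]), 'wrist_force': array([-0.1405,  0.7871,  0.1954]), 'torque': array([0.0015, 0.0047, 0.018 ]), 'grasp_force': 0.0, 'opening': 0.08539800557161491}
```

View pics/scene0.png

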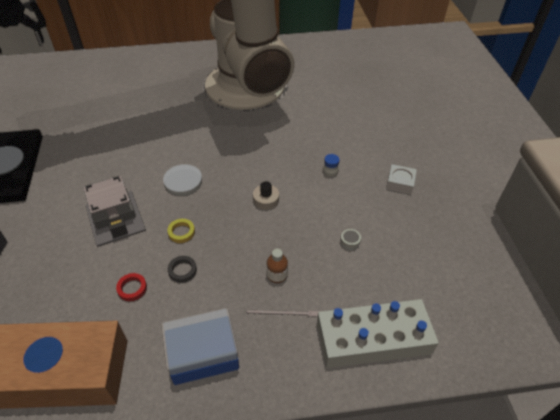

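View pics/side0.png

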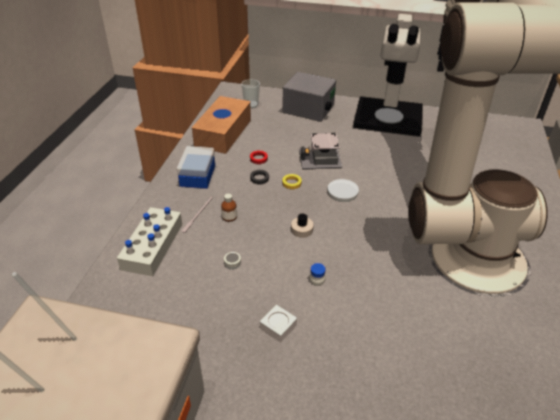

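The scene view shows the block (402,178), dish (351,239), cap (265,193), dark ring (182,268) and lift (109,195). In the side view they are at (279,320), (232,260), (302,225), (260,177) and (323,147). I'll enlarge both to read the pixels more closely.

```bash
cat > h.py <<'E'
import numpy as np,cv2
from workcell import bot
np.set_printoptions(precision=4,suppress=True)
def ray(name,u,v,cal=None):
    c=cal or bot.calibration(name); f=210/np.tan(np.radians(c["vfov"]/2)); T=np.array(c["camera_from_world"])
    x,y=(u-c["cx"])/f,(v-c["cy"])/f
    if name=="wrist":
        r=np.hypot(x,y); d=np.array([x/r*np.sin(r),y/r*np.sin(r),np.cos(r)]) if r>0 else np.array([0,0,1.])
    else: d=np.array([x,y,1.])
    R=T[:3,:3]; d=R.T@d; return -R.T@T[:3,3], d/np.linalg.norm(d)
def tri(rays):
    A=np.zeros((3,3));b=np.zeros(3)
    for o,d in rays: P=np.eye(3)-np.outer(d,d); A+=P;b+=P@o
    p=np.linalg.solve(A,b); return p,[np.linalg.norm((np.eye(3)-np.outer(d,d))@(p-o)) for o,d in rays]
def atz(o,d,z): return o+d*(z-o[2])/d[2]
def mosaic(fn,out,cs,h=32,s=4,cols=3):
    im=cv2.imread(fn); im=cv2.copyMakeBorder(im,h,h,h,h,cv2.BORDER_CONSTANT); t=[]
    for u,v in cs:
        c=cv2.resize(im[v:v+2*h,u:u+2*h],None,fx=s,fy=s,interpolation=cv2.INTER_CUBIC)
        for k in range(0,2*h,10):
            cv2.putText(c,str(u-h+k),(k*s,8),0,.3,(0,255,255),1); cv2.putText(c,str(v-h+k),(0,k*s+4),0,.3,(0,255,255),1)
            c[::10,k*s]=(0,255,255); c[k*s,::10]=(0,255,255)
        t.append(c)
    while len(t)%cols: t.append(t[0]*0)
    cv2.imwrite(out,np.vstack([np.hstack(t[i:i+cols]) for i in range(0,len(t),cols)]))
E
python3 - <<'E'
from h import *
mosaic("pics/scene0.png","pics/scm.png",[(402,178),(351,239),(265,193),(182,268),(109,195),(115,225)])
mosaic("pics/side0.png","pics/sim.png",[(279,320),(232,260),(302,225),(260,177),(323,147),(311,157)])
S={"block":(402,176,279,318),"dish":(351,237,232,258),"cap(knob top)":(265,185,302,216),"ring":(182,267,260,176),"lift":(108,186,323,141)}
for k,(a,b,c,d) in S.items(): print(k,*tri([ray("scene",a,b),ray("side",c,d)]))
E
```

```text
block [0.4622 0.3329 0.0267] [np.float64(0.0022547991170754327), np.float64(0.0022547991170756227)]
dish [0.6224 0.171  0.0191] [np.float64(0.00011001562173398753), np.float64(0.00011001562173382627)]
cap(knob top) [0.4731 0.0029 0.0506] [np.float64(0.0009751439415484958), np.float64(0.0009751439415485072)]
ring [ 0.6452 -0.1948  0.0095] [np.float64(0.0003114838334007627), np.float64(0.0003114838334007936)]
lift [ 0.4695 -0.3378  0.0838] [np.float64(0.008376385144357642), np.float64(0.00837638514435766)]
```

View pics/scm.png

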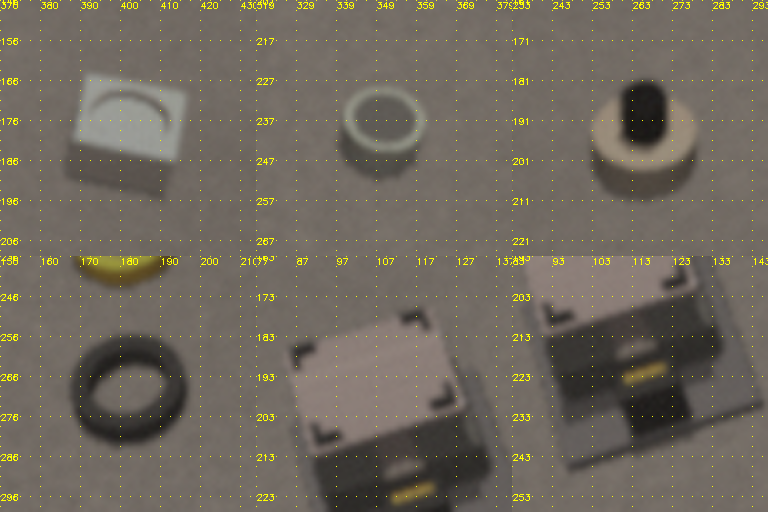

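View pics/sim.png

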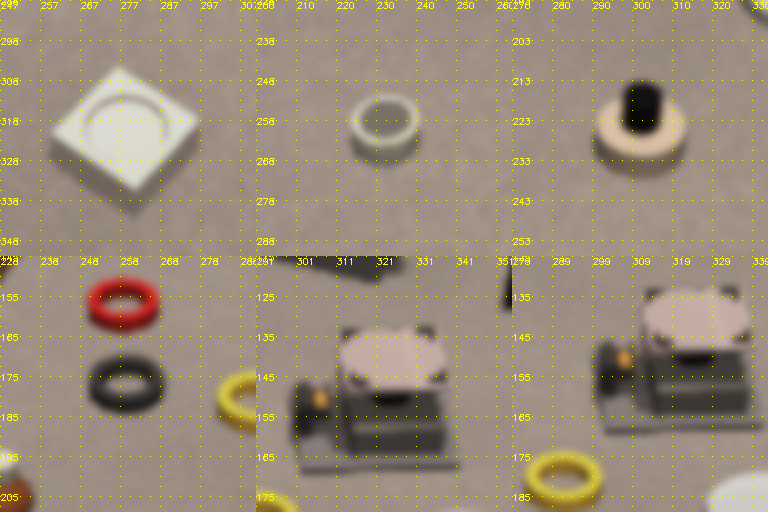

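Run:
```python
from h import *
t=lambda a,b:tri([ray("scene",*a),ray("side",*b)])
sc=[(391.75,164.5),(417,169.25),(414,186.25),(388.25,181.25)]
si=[(281,333.5),(260,319.25),(276.75,302.5),(296.75,316.25)]
# scene c0 = near robot(-x), left(-y)
for a in sc: print("block scene z28",atz(*ray("scene",*a),.028))
for a in si: print("block side z28",atz(*ray("side",*a),.028))
print("dish",t((351.25,236.5),(232.25,258.5)))
print("capbody",t((266,193.75),(302.25,224.75)),"knob",t((265.5,186),(302.5,217.5)))
print("ring",t((182,267),(260,176)))
print("tray",t((106.5,193),(325.4,140.5)))
for a in [(86,186),(118,176),(129,199),(92,210.5)]: print("tray sc",atz(*ray("scene",*a),.073))
for a in [(312.75,133),(335.5,133),(338.75,147.5),(314.5,148)]: print("tray si",atz(*ray("side",*a),.073))
for a in [(97,246),(146,230)]: print("base",atz(*ray("scene",*a),.004))
```

```text
block scene z28 [0.4239 0.3207 0.028 ]
block scene z28 [0.4483 0.3763 0.028 ]
block scene z28 [0.5023 0.3507 0.028 ]
block scene z28 [0.4782 0.2957 0.028 ]
block side z28 [0.4467 0.3713 0.028 ]
block side z28 [0.5015 0.3453 0.028 ]
block side z28 [0.4757 0.2902 0.028 ]
block side z28 [0.4224 0.3176 0.028 ]
dish (array([0.6212, 0.1721, 0.0188]), [np.float64(0.00014068651277683217), np.float64(0.00014068651277683816)])
capbody (array([0.4713, 0.0046, 0.0196]), [np.float64(0.0003749525121766575), np.float64(0.00037495251217666546)]) knob (array([0.4716, 0.0039, 0.046 ]), [np.float64(0.0006034492961747325), np.float64(0.0006034492961748466)])
ring (array([ 0.6452, -0.1948,  0.0095]), [np.float64(0.0003114838334007627), np.float64(0.0003114838334007936)])
tray (array([ 0.468 , -0.3497,  0.0708]), [np.float64(0.00029614536397090544), np.float64(0.00029614536397104687)])
tray sc [ 0.4417 -0.3966  0.073 ]
tray sc [ 0.4195 -0.3279  0.073 ]
tray sc [ 0.4948 -0.2989  0.073 ]
tray sc [ 0.5177 -0.3754  0.073 ]
tray si [ 0.5152 -0.3799  0.073 ]
tray si [ 0.4428 -0.398   0.073 ]
tray si [ 0.4205 -0.3166  0.073 ]
tray si [ 0.4941 -0.2954  0.073 ]
base [ 0.5604 -0.3792  0.004 ]
base [ 0.5297 -0.2745  0.004 ]
```

```bash
python3 -m crank '[{"gripper":85,"travel":[46,-12,4],"twist":[0,0,0]},{"gripper":85,"travel":[46,-12,4],"twist":[0,0,0]},{"gripper":85,"travel":[46,-12,4],"twist":[0,0,0]},{"gripper":85,"travel":[46,-12,4],"twist":[0,0,0]},{"gripper":85,"travel":[46,-12,4],"twist":[0,0,0]},{"gripper":85,"travel":[46,-12,4],"twist":[0,0,0]},{"gripper":85,"travel":[46,-12,4],"twist":[0,0,0]},{"gripper":85,"travel":[46,-12,4],"twist":[0,0,0]},{"gripper":85,"travel":[0,0,0],"twist":[0,0,0]},{"gripper":85,"travel":[0,0,0],"twist":[0,0,0]}]' 40
cat >> h.py <<'E'
import json
def snap(n):
    o=bot.get_obs(); c=bot.calibration("wrist"); im=bot.camera("wrist")
    c={k:np.array(v).tolist() for k,v in c.items()}; json.dump(c,open(f"pics/{n}.json","w"))
    cv2.imwrite(f"pics/{n}.png",im[:,:,::-1]); print(n,o["time"],o["ee_pos"],o["tcp_rot"],o["wrist_force"])
def wr(n,u,v): return ray("wrist",u,v,json.load(open(f"pics/{n}.json")))
def proj(n,p):
    c=json.load(open(f"pics/{n}.json")); f=210/np.tan(np.radians(c["vfov"]/2)); q=np.array(c["camera_from_world"])@np.append(p,1)
    r=np.hypot(q[0],q[1]); a=np.arctan2(r,q[2]); return np.array([c["cx"]+f*a*q[0]/r,c["cy"]+f*a*q[1]/r])
E
python3 -c "
from h import *
snap('w1'); print(proj('w1',[.468,-.349,.073]))"
```

```text
time: 1.4
ee_pos: [0.4669, -0.3512, 0.199]
tcp_rot: [-180.0, 0.0, 14.1]
wrist_force: [-0.6, 0.1, -0.4]
opening: 0.0847
grasp_force: 0.0
w1 1.4 [ 0.4669 -0.3512  0.199 ] [-179.9757    0.0387   14.0557] [-0.5576  0.0922 -0.4332]
[279.8829 192.6474]
```

View pics/w1.png

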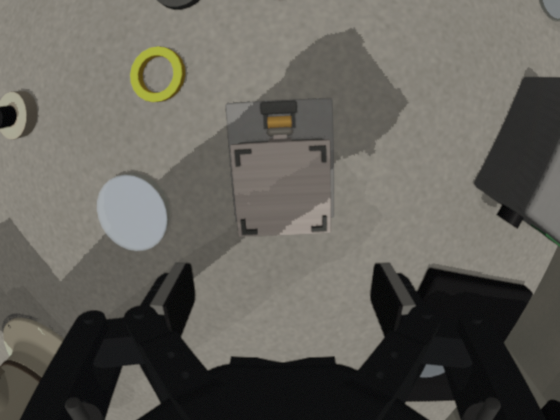

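The wrist view shows the tray corners at about (233,142), (328,139), (331,233) and (240,236), with the catch above it, so the tray's +x points up in the image. Next I'll go past the ring, cap, dish and block and take a picture at each.

```bash
python3 -m crank '[{"gripper":85,"travel":[49,-27,10],"twist":[0,0,0]},{"gripper":85,"travel":[49,-27,10],"twist":[0,0,0]},{"gripper":85,"travel":[49,-27,10],"twist":[0,0,0]},{"gripper":85,"travel":[49,-27,10],"twist":[0,0,0]},{"gripper":85,"travel":[0,0,0],"twist":[0,0,0]},{"gripper":85,"travel":[0,0,0],"twist":[0,0,0]}]' >/dev/null
python3 -c "from h import *;snap('w2')"
python3 -m crank '[{"gripper":85,"travel":[-23,-47,0],"twist":[0,0,0]},{"gripper":85,"travel":[-23,-47,0],"twist":[0,0,0]},{"gripper":85,"travel":[-23,-47,0],"twist":[0,0,0]},{"gripper":85,"travel":[-23,-47,0],"twist":[0,0,0]},{"gripper":85,"travel":[-23,-47,0],"twist":[0,0,0]},{"gripper":85,"travel":[0,0,0],"twist":[0,0,0]},{"gripper":85,"travel":[0,0,0],"twist":[0,0,0]}]' >/dev/null
python3 -c "from h import *;snap('w3')"
python3 -m crank '[{"gripper":85,"travel":[46,-31,0],"twist":[0,0,0]},{"gripper":85,"travel":[46,-31,0],"twist":[0,0,0]},{"gripper":85,"travel":[46,-31,0],"twist":[0,0,0]},{"gripper":85,"travel":[46,-31,0],"twist":[0,0,0]},{"gripper":85,"travel":[0,0,0],"twist":[0,0,0]},{"gripper":85,"travel":[0,0,0],"twist":[0,0,0]}]' >/dev/null
python3 -c "from h import *;snap('w4')"
python3 -m crank '[{"gripper":85,"travel":[-26,-49,0],"twist":[0,0,0]},{"gripper":85,"travel":[-26,-49,0],"twist":[0,0,0]},{"gripper":85,"travel":[-26,-49,0],"twist":[0,0,0]},{"gripper":85,"travel":[-26,-49,0],"twist":[0,0,0]},{"gripper":85,"travel":[0,0,0],"twist":[0,0,0]},{"gripper":85,"travel":[0,0,0],"twist":[0,0,0]}]' >/dev/null
python3 - <<'E'
from h import *
snap('w5')
P={'w2':[.645,-.195,.016],'w3':[.4715,.004,.03],'w4':[.621,.172,.022],'w5':[.462,.334,.028]}
t=[]
for k,p in P.items():
    u,v=np.round(proj(k,p)).astype(int); print(k,u,v)
    h=48; im=cv2.imread(f"pics/{k}.png"); im=cv2.copyMakeBorder(im,h,h,h,h,cv2.BORDER_CONSTANT)
    c=cv2.resize(im[v:v+2*h,u:u+2*h],None,fx=3,fy=3,interpolation=cv2.INTER_CUBIC)
    for q in range(0,2*h,16):
        cv2.putText(c,str(u-h+q),(q*3,8),0,.35,(0,0,255),1); cv2.putText(c,str(v-h+q),(0,q*3+4),0,.35,(0,0,255),1)
        c[::10,q*3]=(0,255,255); c[q*3,::10]=(0,255,255)
    t.append(c)
cv2.imwrite("pics/wm.png",np.vstack([np.hstack(t[:2]),np.hstack(t[2:])]))
E
```

```text
w2 2.2 [ 0.6304 -0.2     0.1595] [179.9877   0.0174  13.9775] [-0.6977 -0.7553 -0.1511]
w3 3.125 [0.4626 0.0001 0.1601] [179.9562  -0.1076  13.9623] [ 1.0386 -0.1659  0.034 ]
w4 3.925 [0.6127 0.1592 0.1585] [-179.7642    0.0892   14.5309] [-0.6544  0.0802  0.7901]
w5 4.725 [0.4853 0.2279 0.1659] [-175.8306   -0.0319   23.0018] [-0.3314 -0.301   0.4867]
w2 280 172
w3 280 183
w4 271 179
w5 178 168
```

View pics/wm.png

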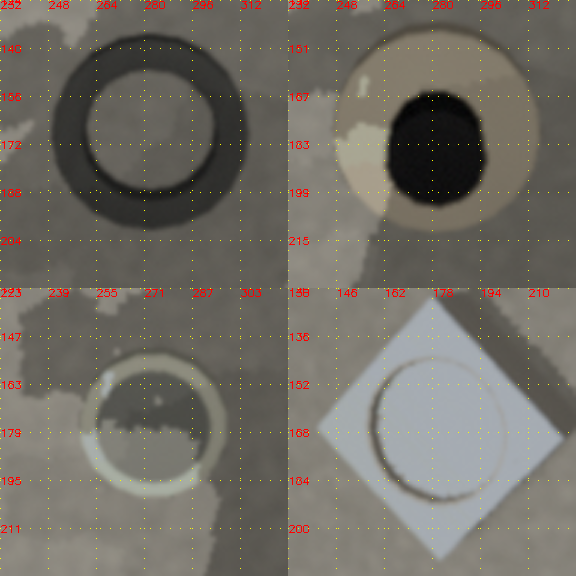

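The montage shows the ring (centre about 280,168), the cap, the dish as a clear-topped lid (271,179), and the block with its recess. The last pose came up short and tilted, so I'll check the joints.

Run:
```python
from h import *
o=bot.get_obs()
for k in ['q','qd','ee_pos','tcp_rot','wrist_force','joint_efforts']: print(k,o[k])
```

```text
q [ 22.934    2.1974  -0.2063  87.6075   4.1746 179.9402]
qd [0.0197 0.9209 0.3461 0.032  0.1731 0.0506]
ee_pos [0.4854 0.2279 0.1656]
tcp_rot [-175.8254    0.007    22.9936]
wrist_force [0.4619 0.4883 0.2416]
joint_efforts [  0.3715 -50.4119  46.953    0.0679   0.2481  -0.0016]
```

```bash
cat >> h.py <<'E'
from scipy.spatial.transform import Rotation as Ro
def goto(x,y,z,yaw):
    "relative move in tool axes (mm, rad) from measured pose"
    o=bot.get_obs(); R=Ro.from_euler('xyz',o['tcp_rot'],degrees=True); T=Ro.from_euler('xyz',[180,0,yaw],degrees=True)
    d=np.array([x,y,z])-o['ee_pos']
    print("pose",o['ee_pos'],o['tcp_rot'],"tool-shift mm",R.inv().apply(d)*1000,"shift in target axes",T.inv().apply(d)*1000,"twist",(R.inv()*T).as_rotvec())
E
python3 - <<'E'
from h import *
c=[atz(*wr('w5',*p),.028) for p in [(178,123.3),(222.3,169.7),(181,210.3),(140.3,167)]]
print("block",*c,np.mean(c,0))
for i in range(4): e=c[(i+1)%4]-c[i]; print(np.linalg.norm(e[:2]),np.degrees(np.arctan2(e[1],e[0])))
print("block tri",tri([wr('w5',180.5,168),ray("scene",402.7,175.3)]),tri([wr('w5',180.5,168),ray("side",278.9,317.9)]))
print("ring",atz(*wr('w2',282.2,167.8),.016)); print("ring tri",tri([wr('w2',282.2,167.8),ray("scene",182,267)]))
print("cap",atz(*wr('w3',281.5,178.2),.024),"knob",atz(*wr('w3',281.7,187.3),.052),tri([wr('w3',281.7,187.3),ray("scene",265.5,186)]))
print("dish",atz(*wr('w4',274.3,176.5),.022),tri([wr('w4',274.3,176.5),ray("scene",351.25,236.5)]))
c=[atz(*wr('w1',*p),.073) for p in [(233,142),(328,139),(331,233),(240,236)]]
print("tray",*c,np.mean(c,0))
for i in range(4): e=c[(i+1)%4]-c[i]; print(np.linalg.norm(e[:2]),np.degrees(np.arctan2(e[1],e[0])))
print(tri([wr('w1',283,187.5),ray("scene",106.5,193)]))
goto(.463,.333,.12,65.3)
E
```

```text
block [0.5016 0.3482 0.028 ] [0.4775 0.2941 0.028 ] [0.4233 0.319  0.028 ] [0.4477 0.3724 0.028 ] [0.4625 0.3334 0.028 ]
0.05923881419209251 -114.06616242071038
0.05960710034403042 155.29859279380983
0.05872641247403232 65.52884390401836
0.05918851671365802 -24.20845048381678
block tri (array([0.4639, 0.3336, 0.0286]), [np.float64(0.0017339342042831552), np.float64(0.0017339342042831855)]) (array([0.4619, 0.3319, 0.0274]), [np.float64(0.0011310709907019173), np.float64(0.0011310709907019093)])
ring [ 0.6496 -0.1954  0.016 ]
ring tri (array([ 0.6494, -0.1948,  0.0157]), [np.float64(0.000664881408089171), np.float64(0.0006648814080891478)])
cap [0.4744 0.0034 0.024 ] knob [0.4739 0.0031 0.052 ] (array([0.473 , 0.0031, 0.0483]), [np.float64(0.00028130534814000644), np.float64(0.0002813053481399872)])
dish [0.6237 0.1696 0.022 ] (array([0.6245, 0.1701, 0.0238]), [np.float64(0.0005396121840312047), np.float64(0.0005396121840310887)])
tray [ 0.5013 -0.3006  0.073 ] [ 0.5228 -0.3765  0.073 ] [ 0.4424 -0.4029  0.073 ] [ 0.4196 -0.3238  0.073 ] [ 0.4715 -0.3509  0.073 ]
0.0788784227517188 -74.16272563296883
0.0846685210707984 -161.79817976387616
0.08235795564838079 106.0729216928965
0.08493515400012375 15.846965733442989
(array([ 0.4736, -0.3491,  0.0763]), [np.float64(0.001181165157324409), np.float64(0.0011811651573244378)])
pose [0.4854 0.2279 0.1656] [-175.8254    0.007    22.9936] tool-shift mm [  20.3966 -101.8966   53.1123] shift in target axes [ 86.0869 -64.2926  45.5561] twist [-0.0696 -0.0268 -0.7381]
```

```bash
python3 -m crank '[{"gripper":85,"travel":[0,0,0],"twist":[-0.0139,-0.0054,-0.1476]},{"gripper":85,"travel":[0,0,0],"twist":[-0.0139,-0.0054,-0.1476]},{"gripper":85,"travel":[0,0,0],"twist":[-0.0139,-0.0054,-0.1476]},{"gripper":85,"travel":[0,0,0],"twist":[-0.0139,-0.0054,-0.1476]},{"gripper":85,"travel":[0,0,0],"twist":[-0.0139,-0.0054,-0.1476]},{"gripper":85,"travel":[29,-21,15],"twist":[0,0,0]},{"gripper":85,"travel":[29,-21,15],"twist":[0,0,0]},{"gripper":85,"travel":[28,-22,16],"twist":[0,0,0]},{"gripper":85,"travel":[0,0,0],"twist":[0,0,0]},{"gripper":85,"travel":[0,0,0],"twist":[0,0,0]}]' >/dev/null; python3 -c "
from h import *
goto(.4625,.3334,.001,65.4)"
```

```text
pose [0.463  0.3329 0.1192] [-179.9454    0.0687   65.3469] tool-shift mm [  0.3339  -0.5593 118.1529] shift in target axes [  0.1928  -0.6718 118.1526] twist [-0.001   0.0012 -0.0009]
```

```bash
python3 -m crank '[{"gripper":85,"travel":[0,-0.5,40],"twist":[0,0,0]},{"gripper":85,"travel":[0,0,40],"twist":[0,0,0]},{"gripper":85,"travel":[0,0,25],"twist":[0,0,0]},{"gripper":85,"travel":[0,0,13],"twist":[0,0,0]},{"gripper":85,"travel":[0,0,0],"twist":[0,0,0]},{"gripper":50,"travel":[0,0,0],"twist":[0,0,0]},{"gripper":50,"travel":[0,0,0],"twist":[0,0,0]},{"gripper":50,"travel":[0,0,0],"twist":[0,0,0]},{"gripper":50,"travel":[0,0,0],"twist":[0,0,0]},{"gripper":50,"travel":[0,0,0],"twist":[0,0,0]}]' 45
```

```text
time: 7.28
ee_pos: [0.4627, 0.3342, 0.0028]
tcp_rot: [180.0, -0.1, 65.4]
wrist_force: [0.7, -0.2, 7.1]
opening: 0.0593
grasp_force: 50.4
```

```bash
python3 -m crank '[{"gripper":50,"travel":[0,0,-20],"twist":[0,0,0]},{"gripper":50,"travel":[0,0,-50],"twist":[0,0,0]},{"gripper":50,"travel":[0,0,-50],"twist":[0,0,0]},{"gripper":50,"travel":[-20,9,-20],"twist":[0,0,0]},{"gripper":50,"travel":[-44,21,0],"twist":[0,0,0]},{"gripper":50,"travel":[-44,21,0],"twist":[0,0,0]},{"gripper":50,"travel":[-44,21,0],"twist":[0,0,0]},{"gripper":50,"travel":[-44,21,0],"twist":[0,0,0]},{"gripper":50,"travel":[-44,21,0],"twist":[0,0,0]},{"gripper":50,"travel":[-44,21,0],"twist":[0,0,0]},{"gripper":50,"travel":[-44,21,0],"twist":[0,0,0]},{"gripper":50,"travel":[-44,21,0],"twist":[0,0,0]}]'
python3 -m crank '[{"gripper":50,"travel":[-44,21,0],"twist":[0,0,0]},{"gripper":50,"travel":[-44,21,0],"twist":[0,0,0]},{"gripper":50,"travel":[-44,21,0],"twist":[0,0,0]},{"gripper":50,"travel":[-44,21,0],"twist":[0,0,0]},{"gripper":50,"travel":[0,0,0],"twist":[0,0,0.1724]},{"gripper":50,"travel":[0,0,0],"twist":[0,0,0.1724]},{"gripper":50,"travel":[0,0,0],"twist":[0,0,0.1724]},{"gripper":50,"travel":[0,0,0],"twist":[0,0,0.1724]},{"gripper":50,"travel":[0,0,0],"twist":[0,0,0.1724]},{"gripper":50,"travel":[0,0,0],"twist":[0,0,0]},{"gripper":50,"travel":[0,0,0],"twist":[0,0,0]}]'
python3 - <<'E'
from h import *
snap('w6'); goto(.471,-.350,.08,16)
E
```

```text
time: 8.78
ee_pos: [0.4668, -0.0803, 0.1404]
tcp_rot: [-179.9, 0.1, 65.4]
wrist_force: [1.3, -0.2, -1.9]
opening: 0.0592
grasp_force: 49.6
time: 10.15
ee_pos: [0.4705, -0.2733, 0.1408]
tcp_rot: [-180.0, 0.1, 16.2]
wrist_force: [-0.3, -0.4, -2.9]
opening: 0.0593
grasp_force: 49.7
w6 10.15 [ 0.4705 -0.2733  0.1408] [-179.9596    0.1133   16.195 ] [-0.2679 -0.4427 -2.94  ]
pose [ 0.4706 -0.2733  0.141 ] [-179.9715    0.0998   16.1622] tool-shift mm [-20.8898  73.8411  60.9702] shift in target axes [-20.7869  73.8699  60.9705] twist [-0.0005  0.0017  0.0028]
```

View pics/w6.png

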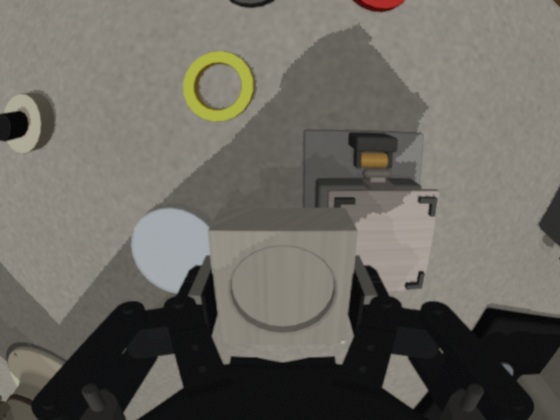

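Run:
```python
from h import *
a=tri([wr('w1',328,139),wr('w6',438,190)]);b=tri([wr('w1',331,233),wr('w6',430,291)]);print(a,b)
e=a[0]-b[0];print(np.linalg.norm(e[:2]),np.degrees(np.arctan2(e[1],e[0])))
c=[atz(*wr('w6',*p),.028) for p in [(0,0)]]
# block corners in hand (top face): from image
cc=[atz(*wr('w6',*p),.138+.028) for p in [(210,233),(357,233)]];print("block top +x edge",cc)
for p in [(282.5,186.8)]: print(atz(*wr('w1',*p),.073))
mosaic("pics/w1.png","pics/w1m.png",[(282,188)],h=64,s=4,cols=1)
```

```text
(array([ 0.5226, -0.3767,  0.0717]), [np.float64(0.0001461028227908645), np.float64(0.000146102822790777)]) (array([ 0.4482, -0.3993,  0.0868]), [np.float64(0.000492555985330652), np.float64(0.0004925559853307104)])
0.07772042455390867 16.94555008024828
block top +x edge [array([ 0.4913, -0.2376,  0.166 ]), array([ 0.5075, -0.2936,  0.166 ])]
[ 0.4736 -0.3499  0.073 ]
```

View pics/w1m.png

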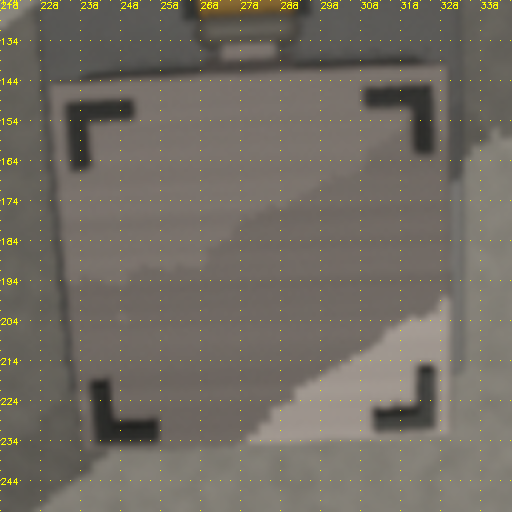

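The crop shows the tray corners at (230.5,145.3), (329.8,141), (329.5,232) and (238,234.3), and the stops' outer corners just inside them.

Run:
```python
from h import *
for nm,z,P in [("tray",.073,[(230.5,145.3),(329.8,141),(329.5,232),(238,234.3)]),("stops",.078,[(234.5,149.8),(326.3,145.8),(326.5,231.8),(242,234.3)])]:
    c=[atz(*wr('w1',*p),z) for p in P]; print(nm,np.mean(c,0))
    for i in range(4): e=c[(i+1)%4]-c[i]; print(np.linalg.norm(e[:2]),np.degrees(np.arctan2(e[1],e[0])))
goto(.471,-.3505,.09,16)
```

```text
tray [ 0.4709 -0.3501  0.073 ]
0.08267390438801109 -73.48709877821254
0.0818523826931426 -163.74988627715092
0.08265404276391683 105.60110888657381
0.08053697849663229 16.267397402270372
stops [ 0.4705 -0.3505  0.078 ]
0.07513945589551305 -73.45954083989359
0.07608881499633514 -163.56759780558096
0.07482839718503682 105.8735472788759
0.0752179092545158 16.671955387279198
pose [ 0.4706 -0.2733  0.141 ] [-179.9715    0.0998   16.1622] tool-shift mm [-21.0464  74.3163  50.9702] shift in target axes [-20.9247  74.3505  50.9705] twist [-0.0005  0.0017  0.0028]
```

```bash
python3 -m crank '[{"gripper":50,"travel":[-11,37,0],"twist":[0,0,0]},{"gripper":50,"travel":[-10,37,0],"twist":[0,0,0]},{"gripper":50,"travel":[0,0,0],"twist":[0,0,0]},{"gripper":50,"travel":[0,0,25],"twist":[0,0,0]},{"gripper":50,"travel":[0,0,20],"twist":[0,0,0]},{"gripper":50,"travel":[0,0,8],"twist":[0,0,0]},{"gripper":50,"travel":[0,0,3],"twist":[0,0,0]},{"gripper":50,"travel":[0,0,0],"twist":[0,0,0]},{"gripper":50,"travel":[0,0,0],"twist":[0,0,0]}]'; python3 -c "
from h import *
goto(.4708,-.3503,.0758,16.3)"
```

```text
time: 11.32
ee_pos: [0.4715, -0.3502, 0.0861]
tcp_rot: [180.0, 0.0, 16.0]
wrist_force: [-0.0, -0.1, -2.1]
opening: 0.0589
grasp_force: 50.0
pose [ 0.4715 -0.3502  0.0861] [179.959    0.0363  16.0097] tool-shift mm [-0.6932 -0.1444 10.3042] shift in target axes [-0.699  -0.1406 10.3039] twist [ 0.0007  0.0006 -0.0051]
```

```bash
python3 -m crank '[{"gripper":50,"travel":[-0.5,0,4],"twist":[0,0,-0.005]},{"gripper":50,"travel":[0,0,4],"twist":[0,0,0]},{"gripper":50,"travel":[0,0,0],"twist":[0,0,0]},{"gripper":50,"travel":[0,0,0],"twist":[0,0,0]}]'
python3 -m crank '[{"gripper":50,"travel":[0,0,1],"twist":[0,0,0]},{"gripper":50,"travel":[0,0,0],"twist":[0,0,0]},{"gripper":50,"travel":[0,0,1],"twist":[0,0,0]},{"gripper":50,"travel":[0,0,0],"twist":[0,0,0]},{"gripper":50,"travel":[0,0,0],"twist":[0,0,0]}]'
```

```text
time: 11.82
ee_pos: [0.4706, -0.3502, 0.0772]
tcp_rot: [-180.0, 0.1, 16.3]
wrist_force: [0.4, -0.2, -2.6]
opening: 0.0591
grasp_force: 50.0
time: 12.45
ee_pos: [0.4707, -0.3503, 0.0757]
tcp_rot: [180.0, 0.1, 16.3]
wrist_force: [-2.5, 0.0, 2.6]
opening: 0.0595
grasp_force: 50.6
```

```bash
python3 -m crank '[{"gripper":75,"travel":[0,0,0],"twist":[0,0,0]},{"gripper":85,"travel":[0,0,0],"twist":[0,0,0]},{"gripper":85,"travel":[0,0,0],"twist":[0,0,0]},{"gripper":85,"travel":[0,0,0],"twist":[0,0,0]},{"gripper":85,"travel":[0,0,-20],"twist":[0,0,0]},{"gripper":85,"travel":[0,0,-40],"twist":[0,0,0]},{"gripper":85,"travel":[0,0,-30],"twist":[0,0,0]},{"gripper":85,"travel":[0,0,-30],"twist":[0,0,0]},{"gripper":85,"travel":[0,0,0],"twist":[0,0,0]},{"gripper":85,"travel":[0,0,0],"twist":[0,0,0]}]'
python3 - <<'E'
from h import *
snap('w7'); u,v=np.round(proj('w7',[.471,-.3503,.1])).astype(int); print(u,v)
mosaic("pics/w7.png","pics/w7m.png",[(u,v)],h=72,s=4,cols=1)
E
```

```text
time: 13.7
ee_pos: [0.4707, -0.3501, 0.1945]
tcp_rot: [-180.0, 0.1, 16.3]
wrist_force: [-0.4, 0.2, -0.7]
opening: 0.0851
grasp_force: 0.0
w7 13.7 [ 0.4707 -0.3501  0.1945] [-179.9554    0.1028   16.2824] [-0.4334  0.2166 -0.6781]
282 206
```

View pics/w7m.png

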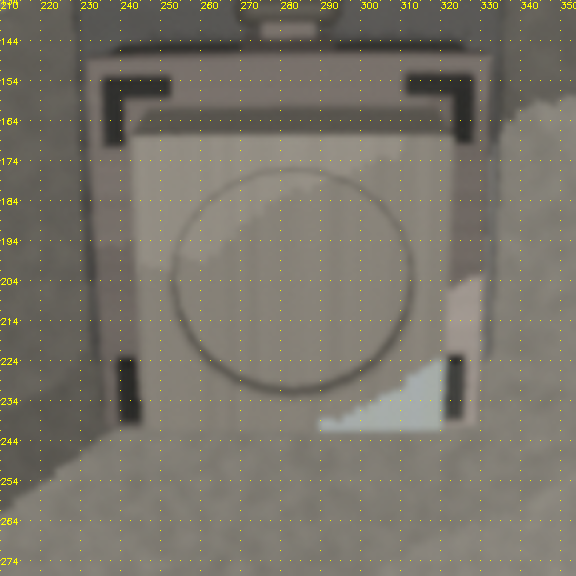

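```bash
python3 -m crank '[{"gripper":85,"travel":[0,0,0],"twist":[0,0,-0.12]},{"gripper":85,"travel":[0,0,0],"twist":[0,0,-0.12]},{"gripper":85,"travel":[39,-37,6],"twist":[0,0,0]},{"gripper":85,"travel":[39,-37,6],"twist":[0,0,0]},{"gripper":85,"travel":[39,-37,6],"twist":[0,0,0]},{"gripper":85,"travel":[39,-37,6],"twist":[0,0,0]},{"gripper":85,"travel":[39,-37,6],"twist":[0,0,0]},{"gripper":85,"travel":[39,-37,6],"twist":[0,0,0]},{"gripper":85,"travel":[39,-37,6],"twist":[0,0,0]},{"gripper":85,"travel":[39,-37,6],"twist":[0,0,0]},{"gripper":85,"travel":[39,-37,6],"twist":[0,0,0]},{"gripper":85,"travel":[39,-37,6],"twist":[0,0,0]}]' >/dev/null
python3 -m crank '[{"gripper":85,"travel":[0,0,10],"twist":[0,0,0]},{"gripper":85,"travel":[0,0,0],"twist":[0,0,0]},{"gripper":85,"travel":[0,0,0],"twist":[0,0,0]}]'
python3 - <<'E'
from h import *
snap('w8'); print("recess",atz(*wr('w7',282.9,204.1),.1)); goto(.6237,.1696,.1,30)
u,v=np.round(proj('w8',[.6237,.1696,.022])).astype(int); print(u,v)
mosaic("pics/w8.png","pics/w8m.png",[(u,v)],h=48,s=5,cols=1)
E
```

```text
time: 15.62
ee_pos: [0.623, 0.1641, 0.125]
tcp_rot: [-180.0, 0.1, 30.0]
wrist_force: [1.2, -0.5, 1.6]
opening: 0.0852
grasp_force: 0.0
w8 15.625 [0.623  0.1641 0.125 ] [-179.9725    0.0957   29.9573] [ 1.2407 -0.505   1.6425]
recess [ 0.4726 -0.3503  0.1   ]
pose [0.6232 0.1641 0.1254] [-179.9814    0.0555   29.9477] tool-shift mm [ 3.2273 -4.4915 25.4241] shift in target axes [ 3.2068 -4.4969 25.4257] twist [-0.0003  0.001  -0.0009]
276 199
```

View pics/w8m.png

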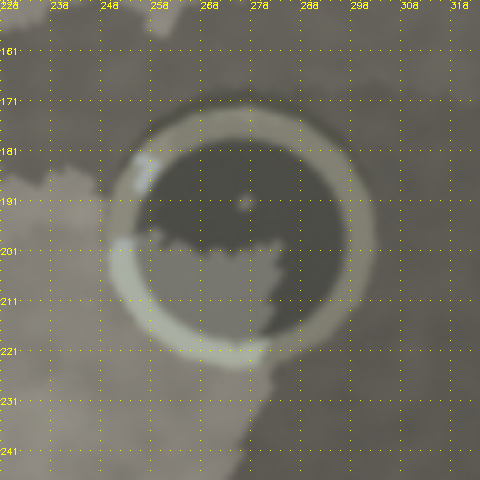

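Run:
```python
from h import *
p=atz(*wr('w8',276.6,198.3),.022); print(p, tri([wr('w8',276.6,198.3),wr('w4',274.3,176.5),ray("scene",351.25,236.5)]))
a=atz(*wr('w8',250,198.3),.022);b=atz(*wr('w8',303.2,198.3),.022);print("dia",np.linalg.norm(a-b))
goto(p[0],p[1],.008,30)
```

```text
[0.624  0.1697 0.022 ] (array([0.6245, 0.17  , 0.024 ]), [np.float64(8.796812462449883e-05), np.float64(0.0005082465123834612), np.float64(0.0005758326441762925)])
dia 0.04205394357230562
pose [0.6232 0.1641 0.1254] [-179.9814    0.0555   29.9477] tool-shift mm [  3.569   -4.3744 117.4238] shift in target axes [  3.4592  -4.4093 117.4257] twist [-0.0003  0.001  -0.0009]
```

```bash
python3 -m crank '[{"gripper":85,"travel":[3.6,-4.4,30],"twist":[0,0,0]},{"gripper":85,"travel":[0,0,40],"twist":[0,0,0]},{"gripper":85,"travel":[0,0,30],"twist":[0,0,0]},{"gripper":85,"travel":[0,0,17],"twist":[0,0,0]},{"gripper":85,"travel":[0,0,0],"twist":[0,0,0]},{"gripper":35,"travel":[0,0,0],"twist":[0,0,0]},{"gripper":35,"travel":[0,0,0],"twist":[0,0,0]},{"gripper":35,"travel":[0,0,0],"twist":[0,0,0]},{"gripper":35,"travel":[0,0,0],"twist":[0,0,0]},{"gripper":35,"travel":[0,0,0],"twist":[0,0,0]},{"gripper":35,"travel":[0,0,0],"twist":[0,0,0]}]' 25
```

```text
time: 17.05
ee_pos: [0.6247, 0.1711, 0.0095]
tcp_rot: [180.0, -0.0, 30.0]
wrist_force: [-1.1, -0.6, 5.7]
opening: 0.043
grasp_force: 25.0
```

```bash
python3 -m crank '[{"gripper":35,"travel":[0,0,-20],"twist":[0,0,0]},{"gripper":35,"travel":[0,0,-50],"twist":[0,0,0]},{"gripper":35,"travel":[0,0,-50],"twist":[0,0,0]},{"gripper":35,"travel":[-36,34,-30],"twist":[0,0,0]},{"gripper":35,"travel":[-36,34,0],"twist":[0,0,0]},{"gripper":35,"travel":[-36,34,0],"twist":[0,0,0]},{"gripper":35,"travel":[-36,34,0],"twist":[0,0,0]},{"gripper":35,"travel":[-36,34,0],"twist":[0,0,0]},{"gripper":35,"travel":[-36,34,0],"twist":[0,0,0]},{"gripper":35,"travel":[-36,34,0],"twist":[0,0,0]},{"gripper":35,"travel":[-36,34,0],"twist":[0,0,0]},{"gripper":35,"travel":[-36,34,0],"twist":[0,0,0]}]'
python3 -m crank '[{"gripper":35,"travel":[-35,34,0],"twist":[0,0,0]},{"gripper":35,"travel":[-20,18,0],"twist":[0,0,0]},{"gripper":35,"travel":[0,0,0],"twist":[0,0,0]},{"gripper":35,"travel":[0,0,0],"twist":[0,0,0]},{"gripper":35,"travel":[0,0,0],"twist":[0,0,0]}]'
python3 - <<'E'
from h import *
snap('w9'); c=[atz(*wr('w7',*p),.1) for p in [(242.8,167.5),(323,167.5),(320.5,242),(245,242)]]
print("block",c,np.mean(c,0))
r=[atz(*wr('w7',210+x/4,134+y/4),.1) for x,y in [(291.5,168),(291.5,393),(170,280),(413,280)]];print("recess",(r[0]+r[1])/2,(r[2]+r[3])/2)
goto(.4722,-.3503,.13,30)
print(proj('w9',[.472,-.35,.1]))
mosaic("pics/w9.png","pics/w9m.png",[(282,230)],h=72,s=4,cols=1)
E
```

```text
time: 18.55
ee_pos: [0.4963, -0.2577, 0.1598]
tcp_rot: [180.0, 0.0, 30.0]
wrist_force: [1.2, 0.2, -1.4]
opening: 0.0429
grasp_force: 25.6
time: 19.18
ee_pos: [0.4756, -0.3278, 0.1587]
tcp_rot: [-180.0, 0.1, 30.1]
wrist_force: [0.6, 0.3, -0.2]
opening: 0.0427
grasp_force: 25.6
w9 19.175 [ 0.4756 -0.3278  0.1587] [-179.9862    0.0567   30.1018] [ 0.5851  0.3231 -0.2466]
block [array([ 0.4918, -0.3136,  0.1   ]), array([ 0.5085, -0.3708,  0.1   ]), array([ 0.4502, -0.3883,  0.1   ]), array([ 0.4332, -0.33  ,  0.1   ])] [ 0.4709 -0.3507  0.1   ]
recess [ 0.4719 -0.3504  0.1   ] [ 0.4727 -0.3502  0.1   ]
pose [ 0.4756 -0.3279  0.1586] [-179.9837    0.0606   30.1054] tool-shift mm [-14.196   17.7035  28.6333] shift in target axes [-14.1937  17.7215  28.6233] twist [-0.0003  0.0011  0.0018]
[307.4827 243.0854]
```

View pics/w9m.png

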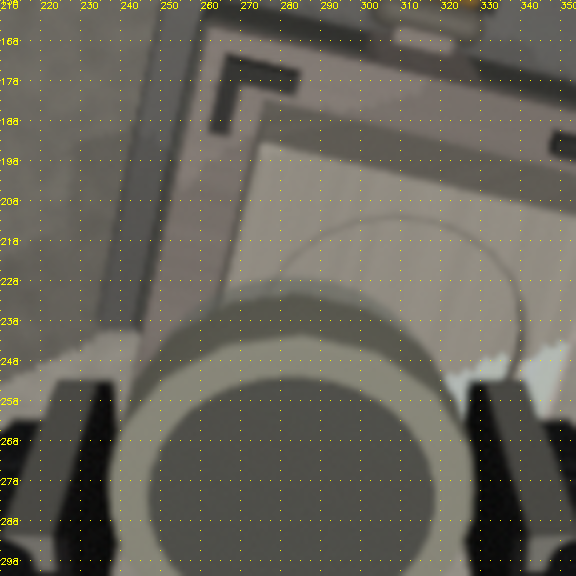

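Run:
```python
from h import *
e=np.array([.4756,-.3278]); 
for z in (.1700,.1712,.173):
    p=atz(*wr('w9',283,242),z); d=p[:2]-e; th=np.radians(30.1); print(z,"edge in tool x,y mm",1e3*(d[0]*np.cos(th)+d[1]*np.sin(th)),1e3*(d[0]*np.sin(th)-d[1]*np.cos(th)))
# recess arc top points in w9 (frame 210,158)
for x,y in [(405,216),(522,300)]: print(atz(*wr('w9',210+x/4,158+y/4),.1))
```

```text
0.17 edge in tool x,y mm 19.65769380335098 0.5344257054728709
0.1712 edge in tool x,y mm 20.223799910459423 0.531353726440845
0.173 edge in tool x,y mm 21.072959071122117 0.5267457578928165
[ 0.4924 -0.3403  0.1   ]
[ 0.4895 -0.3657  0.1   ]
```

```bash
python3 -m crank '[{"gripper":35,"travel":[-6.5,9,0],"twist":[0,0,0]},{"gripper":35,"travel":[-6.5,8.7,0],"twist":[0,0,0]},{"gripper":35,"travel":[0,0,20],"twist":[0,0,0]},{"gripper":35,"travel":[0,0,20],"twist":[0,0,0]},{"gripper":35,"travel":[0,0,3],"twist":[0,0,0]},{"gripper":35,"travel":[0,0,0],"twist":[0,0,0]},{"gripper":35,"travel":[0,0,0],"twist":[0,0,0]}]'
python3 -c "
from h import *
goto(.4733,-.3497,.106,30)"
```

```text
time: 20.1
ee_pos: [0.4731, -0.3509, 0.1163]
tcp_rot: [180.0, 0.0, 30.0]
wrist_force: [-0.6, -0.0, -0.3]
opening: 0.0429
grasp_force: 25.7
pose [ 0.4731 -0.3509  0.1163] [179.9609   0.0435  30.0264] tool-shift mm [ 0.8154 -0.963  10.2636] shift in target axes [ 0.8071 -0.9563 10.2649] twist [0.0007 0.0008 0.0005]
```

```bash
python3 -m crank '[{"gripper":35,"travel":[0.8,-1,4],"twist":[0,0,0]},{"gripper":35,"travel":[0,0,3],"twist":[0,0,0]},{"gripper":35,"travel":[0,0,0],"twist":[0,0,0]},{"gripper":35,"travel":[0,0,0],"twist":[0,0,0]}]'
python3 -m crank '[{"gripper":35,"travel":[0,0,2],"twist":[0,0,0]},{"gripper":35,"travel":[0,0,0],"twist":[0,0,0]},{"gripper":35,"travel":[0,0,1.5],"twist":[0,0,0]},{"gripper":35,"travel":[0,0,0],"twist":[0,0,0]},{"gripper":35,"travel":[0,0,0],"twist":[0,0,0]}]'
```

```text
time: 20.6
ee_pos: [0.4729, -0.3493, 0.1083]
tcp_rot: [-180.0, 0.1, 30.0]
wrist_force: [0.1, -0.7, -0.6]
opening: 0.0427
grasp_force: 25.7
time: 21.22
ee_pos: [0.4729, -0.3492, 0.1048]
tcp_rot: [-180.0, 0.1, 30.0]
wrist_force: [-0.1, 0.1, -0.7]
opening: 0.0426
grasp_force: 25.7
```

```bash
python3 -m crank '[{"gripper":35,"travel":[0,0,1],"twist":[0,0,0]},{"gripper":35,"travel":[0,0,0],"twist":[0,0,0]},{"gripper":35,"travel":[0,0,0],"twist":[0,0,0]}]'
python3 -m crank '[{"gripper":35,"travel":[0,0,1],"twist":[0,0,0]},{"gripper":35,"travel":[0,0,0],"twist":[0,0,0]},{"gripper":35,"travel":[0,0,0],"twist":[0,0,0]}]'
```

```text
time: 21.6
ee_pos: [0.473, -0.3493, 0.104]
tcp_rot: [-180.0, 0.1, 30.0]
wrist_force: [-0.8, 0.7, 1.6]
opening: 0.0426
grasp_force: 25.9
time: 21.98
ee_pos: [0.473, -0.3493, 0.1028]
tcp_rot: [-180.0, 0.1, 30.0]
wrist_force: [-0.5, -0.3, 2.6]
opening: 0.0428
grasp_force: 25.9
```

Contact is soft, about 3 N, at the expected height. I'll release, go up and look.

```bash
python3 -m crank '[{"gripper":55,"travel":[0,0,0],"twist":[0,0,0]},{"gripper":70,"travel":[0,0,0],"twist":[0,0,0]},{"gripper":85,"travel":[0,0,0],"twist":[0,0,0]},{"gripper":85,"travel":[0,0,0],"twist":[0,0,0]},{"gripper":85,"travel":[0,0,-20],"twist":[0,0,0]},{"gripper":85,"travel":[0,0,-40],"twist":[0,0,0]},{"gripper":85,"travel":[0,0,-30],"twist":[0,0,0]},{"gripper":85,"travel":[0,0,0],"twist":[0,0,0]},{"gripper":85,"travel":[0,0,0],"twist":[0,0,0]}]'
python3 - <<'E'
from h import *
snap('w10'); u,v=np.round(proj('w10',[.472,-.3503,.11])).astype(int); print(u,v)
mosaic("pics/w10.png","pics/w10m.png",[(u,v)],h=72,s=4,cols=1)
E
```

```text
time: 23.1
ee_pos: [0.4729, -0.3492, 0.1919]
tcp_rot: [-179.9, 0.1, 30.0]
wrist_force: [-0.4, -0.8, -0.7]
opening: 0.0848
grasp_force: 0.0
w10 23.1 [ 0.4729 -0.3492  0.1919] [-179.9267    0.0918   30.0319] [-0.3642 -0.7923 -0.73  ]
283 214
```

View pics/w10m.png

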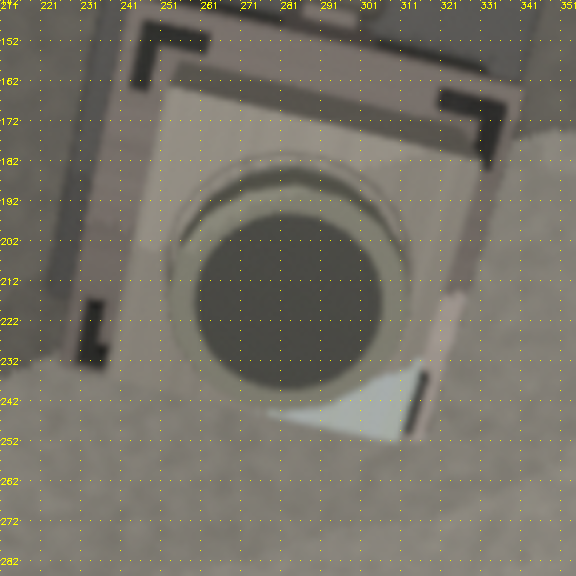

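```bash
python3 -m crank '[{"gripper":85,"travel":[25,-43.5,0],"twist":[0,0,0]},{"gripper":85,"travel":[25,-43.5,10],"twist":[0,0,0]},{"gripper":85,"travel":[25,-43.5,10],"twist":[0,0,0]},{"gripper":85,"travel":[25,-43.5,10],"twist":[0,0,0]},{"gripper":85,"travel":[25,-43.5,10],"twist":[0,0,0]},{"gripper":85,"travel":[25,-43.5,10],"twist":[0,0,0]},{"gripper":85,"travel":[27,-43.5,10],"twist":[0,0,0]},{"gripper":85,"travel":[0,0,0],"twist":[0,0,0]},{"gripper":85,"travel":[0,0,0],"twist":[0,0,0]}]'
python3 - <<'E'
from h import *
print("dish",[atz(*wr('w10',283.25,217.25),z) for z in (.111,.115)])
snap('w11'); goto(.474,.0032,.027,30)
u,v=np.round(proj('w11',[.474,.0032,.035])).astype(int); print(u,v)
mosaic("pics/w11.png","pics/w11m.png",[(u,v)],h=56,s=5,cols=1)
E
```

```text
time: 24.28
ee_pos: [0.4734, 0.0029, 0.132]
tcp_rot: [-179.9, 0.1, 30.1]
wrist_force: [0.4, -0.4, -0.1]
opening: 0.0847
grasp_force: 0.0
dish [array([ 0.47  , -0.3518,  0.111 ]), array([ 0.4713, -0.3511,  0.115 ])]
w11 24.275 [0.4734 0.0029 0.132 ] [-179.9494    0.1421   30.0757] [ 0.4115 -0.3514 -0.1152]
pose [0.4736 0.0024 0.1323] [-179.9615    0.1179   30.0114] tool-shift mm [  0.9761  -0.4434 105.264 ] shift in target axes [  0.7594  -0.5143 105.2655] twist [-0.0007  0.0021  0.0002]
282 204
```

View pics/w11m.png

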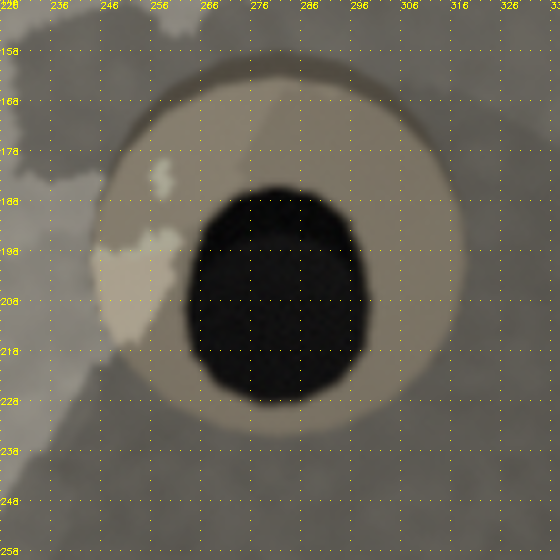

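```bash
python3 -c "
from h import *
print(atz(*wr('w11',281.8,199.3),.024),atz(*wr('w11',281.6,211.2),.052))"
python3 -m crank '[{"gripper":85,"travel":[0.7,-0.5,40],"twist":[0,0,0]},{"gripper":85,"travel":[0,0,40],"twist":[0,0,0]},{"gripper":85,"travel":[0,0,20],"twist":[0,0,0]},{"gripper":85,"travel":[0,0,5],"twist":[0,0,0]},{"gripper":85,"travel":[0,0,0],"twist":[0,0,0]},{"gripper":20,"travel":[0,0,0],"twist":[0,0,0]},{"gripper":20,"travel":[0,0,0],"twist":[0,0,0]},{"gripper":20,"travel":[0,0,0],"twist":[0,0,0]},{"gripper":20,"travel":[0,0,0],"twist":[0,0,0]},{"gripper":20,"travel":[0,0,0],"twist":[0,0,0]},{"gripper":20,"travel":[0,0,0],"twist":[0,0,0]},{"gripper":20,"travel":[0,0,0],"twist":[0,0,0]}]' 30
```

```text
[0.4743 0.0037 0.024 ] [0.4742 0.0037 0.052 ]
time: 25.82
ee_pos: [0.4743, 0.0037, 0.0282]
tcp_rot: [-180.0, 0.0, 30.0]
wrist_force: [-1.7, -0.2, 5.5]
opening: 0.027
grasp_force: 29.5
```

```bash
python3 -m crank '[{"gripper":20,"travel":[0,0,-20],"twist":[0,0,0]},{"gripper":20,"travel":[0,0,-50],"twist":[0,0,0]},{"gripper":20,"travel":[0,0,-50],"twist":[0,0,0]},{"gripper":20,"travel":[-25,43,-40],"twist":[0,0,0]},{"gripper":20,"travel":[-26,44,0],"twist":[0,0,0]},{"gripper":20,"travel":[-26,44,0],"twist":[0,0,0]},{"gripper":20,"travel":[-26,44,0],"twist":[0,0,0]},{"gripper":20,"travel":[-26,44,0],"twist":[0,0,0]},{"gripper":20,"travel":[-25,43,0],"twist":[0,0,0]},{"gripper":20,"travel":[-25,43,0],"twist":[0,0,0]},{"gripper":20,"travel":[0,0,0],"twist":[0,0,0]},{"gripper":20,"travel":[0,0,0],"twist":[0,0,0]}]'
python3 -c "
from h import *
goto(.4717,-.3505,.15,30)"
```

```text
time: 27.32
ee_pos: [0.4717, -0.3486, 0.1864]
tcp_rot: [-179.9, 0.1, 30.0]
wrist_force: [0.2, -0.2, -1.9]
opening: 0.027
grasp_force: 29.9
pose [ 0.4717 -0.3486  0.1864] [-179.9017    0.0862   30.0082] tool-shift mm [-0.9261  1.6835 36.4221] shift in target axes [-0.9806  1.6211 36.4235] twist [-0.0017  0.0015  0.0001]
```

```bash
python3 -m crank '[{"gripper":20,"travel":[-1,1.6,20],"twist":[0,0,0]},{"gripper":20,"travel":[0,0,14],"twist":[0,0,0]},{"gripper":20,"travel":[0,0,0],"twist":[0,0,0]},{"gripper":20,"travel":[0,0,7],"twist":[0,0,0]},{"gripper":20,"travel":[0,0,0],"twist":[0,0,0]},{"gripper":20,"travel":[0,0,7],"twist":[0,0,0]},{"gripper":20,"travel":[0,0,3],"twist":[0,0,0]},{"gripper":20,"travel":[0,0,0],"twist":[0,0,0]},{"gripper":20,"travel":[0,0,0],"twist":[0,0,0]}]'
python3 -m crank '[{"gripper":20,"travel":[0,0,3],"twist":[0,0,0]},{"gripper":20,"travel":[0,0,0],"twist":[0,0,0]},{"gripper":20,"travel":[0,0,1.5],"twist":[0,0,0]},{"gripper":20,"travel":[0,0,0],"twist":[0,0,0]},{"gripper":20,"travel":[0,0,0],"twist":[0,0,0]}]'
```

```text
time: 28.45
ee_pos: [0.4718, -0.3509, 0.1361]
tcp_rot: [-180.0, 0.1, 30.0]
wrist_force: [0.6, -0.0, -0.4]
opening: 0.0269
grasp_force: 29.9
time: 29.08
ee_pos: [0.4718, -0.3508, 0.1314]
tcp_rot: [-180.0, 0.1, 30.0]
wrist_force: [-0.3, 0.3, -0.7]
opening: 0.027
grasp_force: 29.9
```

```bash
python3 -m crank '[{"gripper":20,"travel":[0,0,2],"twist":[0,0,0]},{"gripper":20,"travel":[0,0,0],"twist":[0,0,0]},{"gripper":20,"travel":[0,0,0],"twist":[0,0,0]}]'
python3 -m crank '[{"gripper":20,"travel":[0,0,1.5],"twist":[0,0,0]},{"gripper":20,"travel":[0,0,0],"twist":[0,0,0]},{"gripper":20,"travel":[0,0,0],"twist":[0,0,0]}]'
```

```text
time: 29.45
ee_pos: [0.4718, -0.3507, 0.1294]
tcp_rot: [-180.0, 0.1, 30.0]
wrist_force: [0.5, -0.0, -0.2]
opening: 0.0268
grasp_force: 29.9
time: 29.82
ee_pos: [0.4718, -0.3508, 0.1281]
tcp_rot: [-180.0, 0.1, 30.0]
wrist_force: [-1.5, 0.3, 2.2]
opening: 0.0269
grasp_force: 30.0
```

```bash
python3 -m crank '[{"gripper":20,"travel":[0,0,0.5],"twist":[0,0,0]},{"gripper":40,"travel":[0,0,0],"twist":[0,0,0]},{"gripper":60,"travel":[0,0,0],"twist":[0,0,0]},{"gripper":85,"travel":[0,0,0],"twist":[0,0,0]},{"gripper":85,"travel":[0,0,0],"twist":[0,0,0]},{"gripper":85,"travel":[0,0,-20],"twist":[0,0,0]},{"gripper":85,"travel":[0,0,-40],"twist":[0,0,0]},{"gripper":85,"travel":[0,0,-30],"twist":[0,0,0]},{"gripper":85,"travel":[0,0,0],"twist":[0,0,0]},{"gripper":85,"travel":[0,0,0],"twist":[0,0,0]}]'
python3 - <<'E'
from h import *
snap('w12'); u,v=np.round(proj('w12',[.472,-.3503,.13])).astype(int); print(u,v)
mosaic("pics/w12.png","pics/w12m.png",[(u,v)],h=72,s=4,cols=1)
E
```

```text
time: 31.08
ee_pos: [0.4718, -0.3507, 0.2166]
tcp_rot: [-179.9, 0.1, 30.0]
wrist_force: [0.4, -0.5, -0.6]
opening: 0.0851
grasp_force: 0.0
w12 31.075 [ 0.4718 -0.3507  0.2166] [-179.927     0.0919   30.0309] [ 0.4012 -0.4697 -0.6148]
282 209
```

View pics/w12m.png

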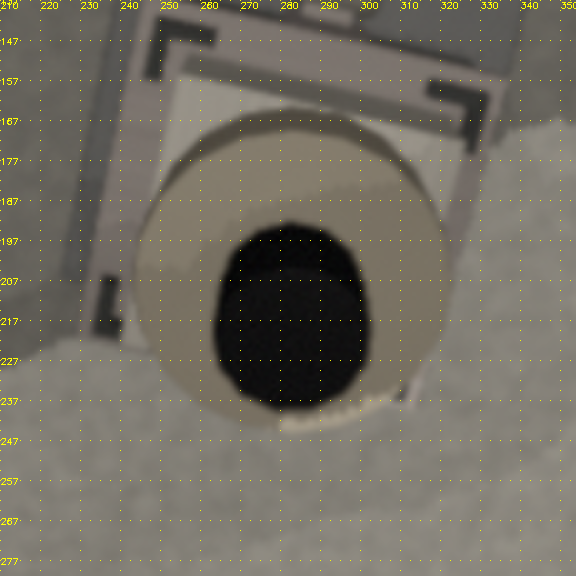

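The cap sits flat over the dish with its knob top near (283,220). My 14 pictures are used up, so I'll measure the ring by code, fitting its dark outline.

```bash
python3 -m crank '[{"gripper":85,"travel":[46,-9,0],"twist":[0,0,0]},{"gripper":85,"travel":[46,-9,20],"twist":[0,0,0]},{"gripper":85,"travel":[46,-9,25],"twist":[0,0,0]},{"gripper":85,"travel":[46,-9,25],"twist":[0,0,0]},{"gripper":85,"travel":[47,-9,20],"twist":[0,0,0]},{"gripper":85,"travel":[0,0,0],"twist":[0,0,0]},{"gripper":85,"travel":[0,0,0],"twist":[0,0,0]}]'
python3 - <<'E'
from h import *
print("knob",atz(*wr('w12',283.1,220.5),.151))
snap('w13')
def fit(n,p,z,h=55):
    u,v=np.round(proj(n,p)).astype(int); im=cv2.imread(f"pics/{n}.png",0)[v-h:v+h,u-h:u+h]
    t,m=cv2.threshold(cv2.GaussianBlur(im,(3,3),0),0,255,cv2.THRESH_BINARY_INV+cv2.THRESH_OTSU)
    cs,hi=cv2.findContours(m,cv2.RETR_CCOMP,cv2.CHAIN_APPROX_NONE)
    for c,q in zip(cs,hi[0]):
        if len(c)>60:
            e=cv2.fitEllipse(c); x,y=e[0][0]+u-h,e[0][1]+v-h; print(n,"thr",t,"hole" if q[3]>=0 else "outer",(x,y),e[1],atz(*wr(n,x,y),z))
for z in (.016,): fit('w2',[.6496,-.1954,.016],z); fit('w13',[.6496,-.1954,.016],z)
goto(.6496,-.1954,0,30)
E
```

```text
time: 32.0
ee_pos: [0.6487, -0.1961, 0.1262]
tcp_rot: [-179.9, 0.2, 30.1]
wrist_force: [0.4, 0.5, 0.1]
opening: 0.0849
grasp_force: 0.0
knob [ 0.4718 -0.3515  0.151 ]
w13 32.0 [ 0.6487 -0.1961  0.1262] [-179.9058    0.1503   30.0555] [0.3702 0.4919 0.1153]
w2 thr 75.0 outer (np.float64(281.6432418823242), np.float64(167.61276626586914)) (64.94688415527344, 65.21923828125) [ 0.6496 -0.1949  0.016 ]
w2 thr 75.0 hole (np.float64(281.3748474121094), np.float64(166.4081268310547)) (39.65272903442383, 42.05328369140625) [ 0.6506 -0.1944  0.016 ]
w13 thr 73.0 outer (np.float64(280.87641525268555), np.float64(196.54216384887695)) (71.2877426147461, 71.43951416015625) [ 0.6505 -0.1938  0.016 ]
w13 thr 73.0 hole (np.float64(280.7577476501465), np.float64(195.43495178222656)) (41.125328063964844, 46.08660125732422) [ 0.6513 -0.1933  0.016 ]
pose [ 0.6487 -0.1967  0.1271] [-179.9574    0.1021   30.0058] tool-shift mm [  1.675   -0.5756 127.0679] shift in target axes [  1.4485  -0.6703 127.0702] twist [-0.0007  0.0018  0.0001]
```

```bash
python3 -m crank '[{"gripper":85,"travel":[2.2,-1.2,40],"twist":[0,0,0]},{"gripper":85,"travel":[0,0,40],"twist":[0,0,0]},{"gripper":85,"travel":[0,0,30],"twist":[0,0,0]},{"gripper":85,"travel":[0,0,12.5],"twist":[0,0,0]},{"gripper":85,"travel":[0,0,0],"twist":[0,0,0]},{"gripper":50,"travel":[0,0,0],"twist":[0,0,0]},{"gripper":50,"travel":[0,0,0],"twist":[0,0,0]},{"gripper":50,"travel":[0,0,0],"twist":[0,0,0]},{"gripper":50,"travel":[0,0,0],"twist":[0,0,0]},{"gripper":50,"travel":[0,0,0],"twist":[0,0,0]}]' 50
python3 -m crank '[{"gripper":50,"travel":[0,0,-10],"twist":[0,0,0]},{"gripper":50,"travel":[0,0,-30],"twist":[0,0,0]},{"gripper":50,"travel":[0,0,-60],"twist":[0,0,0]},{"gripper":50,"travel":[0,0,-60],"twist":[0,0,0]},{"gripper":50,"travel":[0,0,-30],"twist":[0,0,0]},{"gripper":50,"travel":[0,0,0],"twist":[0,0,0]},{"gripper":50,"travel":[0,0,0],"twist":[0,0,0]}]'
```

```text
time: 33.3
ee_pos: [0.6514, -0.1945, 0.0072]
tcp_rot: [179.9, -0.0, 30.0]
wrist_force: [-2.1, 0.3, 6.4]
opening: 0.0563
grasp_force: 52.4
time: 34.17
ee_pos: [0.6504, -0.1939, 0.1933]
tcp_rot: [-179.9, 0.1, 30.0]
wrist_force: [0.0, 0.2, -1.5]
opening: 0.0565
grasp_force: 53.8
```

Run:
```python
from h import *
snap('w14'); o=bot.get_obs(); e=o['ee_pos']; R=Ro.from_euler('xyz',o['tcp_rot'],degrees=True)
P=lambda x,y,zz:proj('w14',e+R.apply([x,y,0])+[0,0,zz])
print("exp centre",P(0,0,.009)); 
for a in range(0,360,45): print(a,P(.02*np.cos(np.radians(a)),.02*np.sin(np.radians(a)),.009),P(.03*np.cos(np.radians(a)),.03*np.sin(np.radians(a)),.009))
g=cv2.imread('pics/w14.png',0); c=P(0,0,.009).astype(int); print("row profile up column",c); print(g[c[1]-90:c[1]+80:2,c[0]]); print(g[c[1],c[0]-90:c[0]+90:2])
u,v=c; h=70; im=g[v-h:v+h,u-h:u+h]; t,m=cv2.threshold(im,60,255,cv2.THRESH_BINARY_INV)
cs,hi=cv2.findContours(m,cv2.RETR_CCOMP,cv2.CHAIN_APPROX_NONE)
for k,q in zip(cs,hi[0]):
    if len(k)>60: f=cv2.fitEllipse(k); print("hole" if q[3]>=0 else "outer",len(k),f[0][0]+u-h,f[0][1]+v-h,f[1],cv2.boundingRect(k))
```

```text
w14 34.175 [ 0.6504 -0.1939  0.1933] [-179.9042    0.1333   30.0336] [ 0.0168  0.1697 -1.4919]
exp centre [281.5319 276.8858]
0 [281.4793 238.8811] [281.454  218.1456]
45 [312.3598 250.343 ] [328.4678 236.1695]
90 [323.3707 276.463 ] [343.8731 275.9611]
135 [310.0124 300.6482] [323.2183 311.4493]
180 [281.5845 310.1781] [281.6102 325.1248]
225 [253.1319 300.675 ] [239.969  311.4882]
270 [239.7066 276.5045] [219.2204 276.0232]
315 [250.6372 250.3755] [234.5032 236.2209]
row profile up column [281 276]
[101 100  99 100 101 100 100 101 103 103 101 101 100  98  54  29  31  32
  33  40  53  53  52  52  51  50  50  50  54  94 100 101 101 105 127 139
 141 142 145 146 147 145 142 143 142 142 143 143 142 141 143 146 145 145
 146 147  88  33  33  32  32  33  32  33  46  52  51  51  52  51  63 116
 130 133 134 135 134 133 133 133 131 125 107  78  57]
[ 26  26  25  26  49  76  76  76  76  75  55  18  12  15  12  12  18  44
  51  51  50  48  48  49  49  39  30  48 115 132 132 130 135 136 145 145
 142 141 139 138 137 138 141 144 145 142 142 143 143 144 146 147 148 147
 144 142 141 143 145 145 147 153 151 147  78  28  30  47  50  52  52  52
  54  52  49  25  12  12  13  12  16  43  74  76  76  76  76  61  29  26]
outer 545 282.47833251953125 284.989501953125 (134.57586669921875, 151.61961364746094) (0, 8, 140, 132)
hole 79 332.89485931396484 327.3262252807617 (16.088619232177734, 33.48438262939453) (106, 113, 33, 18)
hole 191 282.6000671386719 270.07691955566406 (56.78217315673828, 77.41348266601562) (32, 36, 80, 58)
```

```bash
python3 -m crank '[{"gripper":50,"travel":[-46,9.3,0],"twist":[0,0,0]},{"gripper":50,"travel":[-46,9.3,0],"twist":[0,0,0]},{"gripper":50,"travel":[-46,9.3,0],"twist":[0,0,0]},{"gripper":50,"travel":[-46,9.3,0],"twist":[0,0,0]},{"gripper":50,"travel":[-46,9.3,0],"twist":[0,0,0]},{"gripper":50,"travel":[0,0,0],"twist":[0,0,0]},{"gripper":50,"travel":[0,0,0],"twist":[0,0,0]},{"gripper":50,"travel":[0,0,0],"twist":[0,0,0]}]'
python3 -c "
from h import *
goto(.4734,-.350,.13,30)"
```

```text
time: 35.22
ee_pos: [0.4753, -0.3486, 0.1942]
tcp_rot: [-179.9, 0.1, 30.1]
wrist_force: [-0.7, -0.1, -2.1]
opening: 0.0562
grasp_force: 53.9
pose [ 0.4753 -0.3486  0.1942] [-179.9112    0.0886   30.1021] tool-shift mm [-2.2486  0.3216 64.2181] shift in target axes [-2.3476  0.2263 64.2149] twist [-0.0015  0.0015  0.0018]
```

```bash
python3 -m crank '[{"gripper":50,"travel":[-2.2,0.2,0],"twist":[0,0,0]},{"gripper":50,"travel":[0,0,15],"twist":[0,0,0]},{"gripper":50,"travel":[0,0,15],"twist":[0,0,0]},{"gripper":50,"travel":[0,0,0],"twist":[0,0,0]},{"gripper":50,"travel":[0,0,10],"twist":[0,0,0]},{"gripper":50,"travel":[0,0,10],"twist":[0,0,0]},{"gripper":50,"travel":[0,0,5],"twist":[0,0,0]},{"gripper":50,"travel":[0,0,4],"twist":[0,0,0]},{"gripper":50,"travel":[0,0,0],"twist":[0,0,0]},{"gripper":50,"travel":[0,0,0],"twist":[0,0,0]}]'
python3 -m crank '[{"gripper":50,"travel":[0,0,2],"twist":[0,0,0]},{"gripper":50,"travel":[0,0,0],"twist":[0,0,0]},{"gripper":50,"travel":[0,0,0],"twist":[0,0,0]}]'
```

```text
time: 36.48
ee_pos: [0.473, -0.3508, 0.1363]
tcp_rot: [-180.0, 0.1, 30.0]
wrist_force: [0.3, 0.0, -2.6]
opening: 0.0561
grasp_force: 53.9
time: 36.85
ee_pos: [0.4729, -0.3507, 0.134]
tcp_rot: [-180.0, 0.1, 30.0]
wrist_force: [-0.1, -0.5, -1.9]
opening: 0.0558
grasp_force: 53.9
```

```bash
python3 -m crank '[{"gripper":50,"travel":[0,0,1.5],"twist":[0,0,0]},{"gripper":50,"travel":[0,0,0],"twist":[0,0,0]},{"gripper":50,"travel":[0,0,0],"twist":[0,0,0]}]'
python3 -m crank '[{"gripper":50,"travel":[0,0,1],"twist":[0,0,0]},{"gripper":50,"travel":[0,0,0],"twist":[0,0,0]},{"gripper":50,"travel":[0,0,0],"twist":[0,0,0]}]'
python3 -m crank '[{"gripper":50,"travel":[0,0,1],"twist":[0,0,0]},{"gripper":50,"travel":[0,0,0],"twist":[0,0,0]},{"gripper":50,"travel":[0,0,0],"twist":[0,0,0]}]'
```

```text
time: 37.22
ee_pos: [0.4729, -0.3507, 0.1324]
tcp_rot: [-180.0, 0.1, 30.0]
wrist_force: [-0.2, -0.6, -1.7]
opening: 0.0559
grasp_force: 53.9
time: 37.6
ee_pos: [0.4729, -0.3507, 0.1315]
tcp_rot: [-180.0, 0.1, 30.0]
wrist_force: [-0.3, 0.0, 0.1]
opening: 0.0558
grasp_force: 54.1
time: 37.98
ee_pos: [0.4729, -0.3507, 0.1304]
tcp_rot: [-180.0, 0.1, 30.0]
wrist_force: [-1.2, 0.8, 1.1]
opening: 0.0561
grasp_force: 54.1
```

```bash
python3 -m crank '[{"gripper":62,"travel":[0,0,0],"twist":[0,0,0]},{"gripper":75,"travel":[0,0,0],"twist":[0,0,0]},{"gripper":85,"travel":[0,0,0],"twist":[0,0,0]},{"gripper":85,"travel":[0,0,0],"twist":[0,0,0]},{"gripper":85,"travel":[0,0,0],"twist":[0,0,0]},{"gripper":85,"travel":[0,0,-15],"twist":[0,0,0]},{"gripper":85,"travel":[0,0,-40],"twist":[0,0,0]},{"gripper":85,"travel":[0,0,-35],"twist":[0,0,0]},{"gripper":85,"travel":[0,0,0],"twist":[0,0,0]},{"gripper":85,"travel":[0,0,0],"twist":[0,0,0]}]'
python3 - <<'E'
from h import *
snap('w15')
k=np.array([.4718,-.3509])
def circ(z,r): return np.array([proj('w15',[k[0]+r*np.cos(a),k[1]+r*np.sin(a),z]) for a in np.linspace(0,2*np.pi,8,endpoint=False)])
g=cv2.imread('pics/w15.png',0); c=proj('w15',[*k,.139]); kt=proj('w15',[*k,.151]); print("ring c",c,"knob c",kt)
# axis points along tool x (image vertical) expected
d=np.array([np.cos(np.radians(30)),np.sin(np.radians(30))])
for nm,r,z in [("ring out",.03,.139),("ring in",.02,.139),("knob",.014,.151)]:
    print(nm,"up",proj('w15',[*(k+d*r),z]),"down",proj('w15',[*(k-d*r),z]))
    n=np.array([d[1],-d[0]]); print("   right",proj('w15',[*(k+n*r),z]),"left",proj('w15',[*(k-n*r),z]))
u,v=int(c[0]),int(c[1]); print("col from",v-64); print(g[v-64:v+70:2,u]); print("row from",u-70); print(g[v,u-70:u+70:2])
mosaic("pics/w15.png","pics/w15m.png",[(u,v)],h=72,s=4,cols=1)
E
```

```text
time: 39.22
ee_pos: [0.473, -0.3507, 0.2204]
tcp_rot: [-180.0, 0.1, 30.0]
wrist_force: [0.7, 0.4, 0.5]
opening: 0.0849
grasp_force: 0.0
w15 39.225 [ 0.473  -0.3507  0.2204] [-179.9739    0.0719   30.0344] [0.7149 0.3873 0.4809]
ring c [281.4163 213.5618] knob c [281.3733 219.5316]
ring out up [281.3968 173.4821] down [281.442  250.3132]
   right [322.2824 213.5229] left [240.5761 213.493 ]
ring in up [281.4024 187.1672] down [281.4329 238.4672]
   right [308.7373 213.5478] left [254.1069 213.5277]
knob up [281.3613 200.3857] down [281.3869 237.8375]
   right [301.4717 219.519 ] left [261.2816 219.5029]
col from 149
[121 120 121 115  89  87 100 127  76  76  92 125  68  26  38  53  53  51
  50  48  63  97  21   8   8   7   8  14  17  17  18  16  17  17  18  15
  16  14  13  15  14  14  15  14  17  26  37  45  46  45  54  76 123 128
 126 130 133 132 132 131 138 140 136 135 136 138 138]
row from 211
[ 91  92  91  94  96  95  92  90  92  91 104  88  48  55 101 112  66  46
  45  43  44  45  39  85 115 114  59  14  16  15  16  15  17  15  16  17
  16  18  18  17  18  17  17  19  23  93 116 116 100  36  42  45  47  47
  46  49 105 129 129 131 135 136 135 133 133 133 132 133 134 134]
```

By code, the ring is around the knob: its edges lie at columns 243–255 and 309–321, with the knob at 264–299, and the rows match a flat ring. Now I'll shut the gripper and press on the knob.

```bash
python3 -m crank '[{"gripper":0,"travel":[-1.1,-0.4,0],"twist":[0,0,0]},{"gripper":0,"travel":[0,0,0],"twist":[0,0,0]},{"gripper":0,"travel":[0,0,0],"twist":[0,0,0]},{"gripper":0,"travel":[0,0,0],"twist":[0,0,0]},{"gripper":0,"travel":[0,0,0],"twist":[0,0,0]},{"gripper":0,"travel":[0,0,0],"twist":[0,0,0]},{"gripper":0,"travel":[0,0,25],"twist":[0,0,0]},{"gripper":0,"travel":[0,0,25],"twist":[0,0,0]},{"gripper":0,"travel":[0,0,10],"twist":[0,0,0]},{"gripper":0,"travel":[0,0,0],"twist":[0,0,0]},{"gripper":0,"travel":[0,0,0],"twist":[0,0,0]}]' 40
python3 -m crank '[{"gripper":0,"travel":[0,0,2],"twist":[0,0,0]},{"gripper":0,"travel":[0,0,2],"twist":[0,0,0]},{"gripper":0,"travel":[0,0,2],"twist":[0,0,0]},{"gripper":0,"travel":[0,0,2],"twist":[0,0,0]},{"gripper":0,"travel":[0,0,2],"twist":[0,0,0]},{"gripper":0,"travel":[0,0,2],"twist":[0,0,0]},{"gripper":0,"travel":[0,0,0],"twist":[0,0,0]},{"gripper":0,"travel":[0,0,0],"twist":[0,0,0]}]'
```

```text
time: 40.65
ee_pos: [0.4721, -0.3511, 0.1616]
tcp_rot: [180.0, 0.0, 30.0]
wrist_force: [0.3, 0.6, 0.8]
opening: 0.0001
grasp_force: 0.0
time: 41.65
ee_pos: [0.4718, -0.3509, 0.1485]
tcp_rot: [-180.0, 0.1, 30.0]
wrist_force: [1.3, 0.6, 0.6]
opening: 0.0
grasp_force: 0.3
```

```bash
python3 -m crank '[{"gripper":0,"travel":[0,0,2],"twist":[0,0,0]},{"gripper":0,"travel":[0,0,2],"twist":[0,0,0]},{"gripper":0,"travel":[0,0,2],"twist":[0,0,0]},{"gripper":0,"travel":[0,0,0],"twist":[0,0,0]},{"gripper":0,"travel":[0,0,0],"twist":[0,0,0]}]'
python3 -m crank '[{"gripper":0,"travel":[0,0,2],"twist":[0,0,0]},{"gripper":0,"travel":[0,0,2],"twist":[0,0,0]},{"gripper":0,"travel":[0,0,0],"twist":[0,0,0]},{"gripper":0,"travel":[0,0,0],"twist":[0,0,0]}]'
```

```text
time: 42.28
ee_pos: [0.4718, -0.351, 0.1432]
tcp_rot: [180.0, 0.1, 30.0]
wrist_force: [-2.5, 0.5, 5.7]
opening: -0.0001
grasp_force: 3.4
time: 42.78
ee_pos: [0.4718, -0.351, 0.1389]
tcp_rot: [180.0, 0.1, 30.0]
wrist_force: [-1.6, 0.7, 6.0]
opening: -0.0002
grasp_force: 2.7
```

```bash
python3 -m crank '[{"gripper":0,"travel":[0,0,2],"twist":[0,0,0]},{"gripper":0,"travel":[0,0,2],"twist":[0,0,0]},{"gripper":0,"travel":[0,0,2],"twist":[0,0,0]},{"gripper":0,"travel":[0,0,2],"twist":[0,0,0]},{"gripper":0,"travel":[0,0,0],"twist":[0,0,0]},{"gripper":0,"travel":[0,0,0],"twist":[0,0,0]}]'
```

```text
time: 43.52
ee_pos: [0.4718, -0.3509, 0.1305]
tcp_rot: [-180.0, 0.1, 30.0]
wrist_force: [-1.0, 0.7, 4.8]
opening: -0.0001
grasp_force: 2.1
```

```bash
python3 -m crank '[{"gripper":0,"travel":[0,0,1.3],"twist":[0,0,0]},{"gripper":0,"travel":[0,0,0],"twist":[0,0,0]},{"gripper":0,"travel":[0,0,0],"twist":[0,0,0]}]'
python3 -m crank '[{"gripper":0,"travel":[0,0,-2],"twist":[0,0,0]},{"gripper":0,"travel":[0,0,-2],"twist":[0,0,0]},{"gripper":0,"travel":[0,0,-2],"twist":[0,0,0]},{"gripper":0,"travel":[0,0,0],"twist":[0,0,0]},{"gripper":0,"travel":[0,0,0],"twist":[0,0,0]}]'
python3 -m crank '[{"gripper":0,"travel":[0,0,-20],"twist":[0,0,0]},{"gripper":0,"travel":[0,0,-40],"twist":[0,0,0]},{"gripper":0,"travel":[0,0,-30],"twist":[0,0,0]},{"gripper":0,"travel":[0,0,0],"twist":[0,0,0]},{"gripper":0,"travel":[0,0,0],"twist":[0,0,0]}]'
python3 - <<'E'
from h import *
snap('w16'); k=np.array([.4718,-.3509]); g=cv2.imread('pics/w16.png',0)
d=np.array([np.cos(np.radians(30)),np.sin(np.radians(30))]);n=np.array([d[1],-d[0]])
for s in (.003,.022):
    for nm,r,z in [("ring out",.03,.141-s),("ring in",.02,.141-s),("knob",.014,.153-s)]: print(s,nm,*[proj('w16',[*(k+q*r),z]) for q in (d,-d,n,-n)])
c=proj('w16',[*k,.119]); u,v=int(c[0]),int(c[1]); print("col",u,"from",v-64,g[v-64:v+70:2,u]); print("row",v,"from",u-70,g[v,u-70:u+70:2])
E
```

```text
time: 43.9
ee_pos: [0.4718, -0.351, 0.1292]
tcp_rot: [-180.0, 0.1, 30.0]
wrist_force: [-0.4, 0.5, 4.5]
opening: 0.0001
grasp_force: 2.3
time: 44.52
ee_pos: [0.4717, -0.3509, 0.1349]
tcp_rot: [-180.0, 0.1, 30.0]
wrist_force: [0.8, 0.3, -0.1]
opening: -0.0
grasp_force: 0.0
time: 45.15
ee_pos: [0.4718, -0.3508, 0.2242]
tcp_rot: [-179.9, 0.1, 30.0]
wrist_force: [0.4, 0.1, 0.1]
opening: 0.0001
grasp_force: 0.0
w16 45.15 [ 0.4718 -0.3508  0.2242] [-179.9207    0.0968   30.0306] [0.3791 0.1397 0.0531]
0.003 ring out [282.2853 170.3461] [282.2593 246.1821] [322.444  209.8238] [242.1077 209.7721]
0.003 ring in [282.2806 183.8115] [282.2633 234.4485] [309.1281 209.8335] [255.419 209.799]
0.003 knob [282.2608 196.6432] [282.2488 233.6085] [301.9972 215.5187] [262.5141 215.4927]
0.022 ring out [282.3092 164.9652] [282.2832 236.1565] [319.7092 201.8665] [244.8888 201.8199]
0.022 ring in [282.3046 177.4999] [282.2872 225.0325] [307.2986 201.8551] [257.2958 201.8239]
0.022 knob [282.2871 189.1121] [282.275  223.7525] [300.6013 206.7591] [263.9622 206.7358]
col 282 from 137 [ 76 102 129 129 128 130 126 101  94 125 115  83  93 130  69  32  54  56
  56  55  53  66 110  41  12  11  11  14  21  20  19  19  18  18  20  18
  17  18  18  17  18  17  17  19  31  37  50  51  57  71  93 134 139 141
 141 141 139 104  17  14  12  13  15  14  14  13  13]
row 201 from 212 [106 107 108 109 109 109 107  94  89  89  85  85 114  83  49  78 118 122
  54  53  52  53  52  48 108 124 116  48  17  18  19  17  19  19  17  18
  19  19  21  20  22  20  22  24  91 125 125 107  41  49  50  51  52  52
  97 123 140 143 145 143 142 141 139 140 142 142 144 145 144 140]
```

The ring's lower edge is now at row 236, which is what a 22 mm sink predicts (246 if the tray were up). The tray is held down by the catch, the stack is still centred, and the arm is clear, so I'll hand it in.

```bash
python3 -c "
from workcell import bot
print(bot.job_done())"
```

```text
the job is handed in; nothing more can be done
None
```

I loaded the block, dish, cap and ring onto the tray, pressed the stack down until the catch held it at about 22 mm by the wrist camera, and handed the job in at about 45 s; the hand-in gave no verdict.

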